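Load the dry-block heater, hang its guard and start it

TASK

Set up the dry-block heater for a check run: first put every temperature logger from the rack into a well of the heater's block, pushed fully home; then lift the splash guard onto both hinge pins so that it sits all the way down, shut across the front of the heater. Finally press the start button all the way down and let go, leaving the loggers in and the guard hung and shut, and the jar, the tip box and the beaker where they stand.

Things in the scene. Friction and masses are not known exactly. Their poses are not given: they have to be found in the camera images.
- heater: Fixed dry-block heater: white housing 150 x 240 x 50 mm (its x, y, z), on it an aluminium block 112 x 168 mm, centred at y = 30 mm, top at 95 mm. Origin: centre of the underside; z up; +x is its front (away from the robot). At the front near its +y end a dark hinge post, 135 mm high, holds two short arms reaching to 115 mm from the origin in x, each with an upright pintle pin.
- well0 (a point): One of six round wells, 8.5 mm diameter with a 1.5 mm chamfer, 42 mm deep, two rows of three with 56 mm between neighbours, in the top of the block (heater frame x = -28 or 28, y = -26, 30 or 86 mm; well0 to well2 the row at x = -28, in order of y, then well3 to well5). This point: centre of the mouth, at the block's top face.
- well1 (a point): One of six round wells, 8.5 mm diameter with a 1.5 mm chamfer, 42 mm deep, two rows of three with 56 mm between neighbours, in the top of the block (heater frame x = -28 or 28, y = -26, 30 or 86 mm; well0 to well2 the row at x = -28, in order of y, then well3 to well5). This point: centre of the mouth, at the block's top face.
- well2 (a point): One of six round wells, 8.5 mm diameter with a 1.5 mm chamfer, 42 mm deep, two rows of three with 56 mm between neighbours, in the top of the block (heater frame x = -28 or 28, y = -26, 30 or 86 mm; well0 to well2 the row at x = -28, in order of y, then well3 to well5). This point: centre of the mouth, at the block's top face.
- well3 (a point): One of six round wells, 8.5 mm diameter with a 1.5 mm chamfer, 42 mm deep, two rows of three with 56 mm between neighbours, in the top of the block (heater frame x = -28 or 28, y = -26, 30 or 86 mm; well0 to well2 the row at x = -28, in order of y, then well3 to well5). This point: centre of the mouth, at the block's top face.
- well4 (a point): One of six round wells, 8.5 mm diameter with a 1.5 mm chamfer, 42 mm deep, two rows of three with 56 mm between neighbours, in the top of the block (heater frame x = -28 or 28, y = -26, 30 or 86 mm; well0 to well2 the row at x = -28, in order of y, then well3 to well5). This point: centre of the mouth, at the block's top face.
- well5 (a point): One of six round wells, 8.5 mm diameter with a 1.5 mm chamfer, 42 mm deep, two rows of three with 56 mm between neighbours, in the top of the block (heater frame x = -28 or 28, y = -26, 30 or 86 mm; well0 to well2 the row at x = -28, in order of y, then well3 to well5). This point: centre of the mouth, at the block's top face.
- pin_low (a point): Foot of the lower pintle pin: on its axis, at the top face of its arm, 45 mm above the bench. Pin: 8.5 mm diameter, 26 mm tall in all, the last 8 mm tapering to a 3 mm tip. Heater frame (105, 105, 45) mm.
- pin_high (a point): Foot of the upper pintle pin (same pin), straight above the lower one; heater frame (105, 105, 125) mm, arm below it 10 mm thick. That arm stops the lower knuckle from coming down from far above: bring the knuckles in from the front (+x of the heater) about 30 mm above their seats, then lower.
- guard: Loose splash guard, 0.3 to 0.5 kg, standing on the bench: white framed clear panel 8 mm thick (x), 180 wide (y), 150 high; drip lip at the foot 54 mm to +x, two rubber bumper feet 26 mm to -x, two knuckles beyond its +y edge. Origin: under the tab, at the underside, in the panel's mid-plane; z up. Hung it swings freely and sags up to 0.04 rad; shut, the bumpers end 2 mm off the housing.
- tab (a point): Top centre of the guard's dark steel grip tab: 12 mm thick (guard x), 40 mm wide (guard y), 30 mm tall, on the middle of the panel's top edge, 150 to 180 mm above the guard's underside.
- knuckle_low (a point): Bottom centre of the lower knuckle: a vertical tube 21 mm outside, 11.5 mm bore, 20 mm tall; guard frame (0, 100, 35) mm.
- knuckle_high (a point): Bottom centre of the upper knuckle, same tube; guard frame (0, 100, 115) mm. Both knuckle bottoms rest on the arms when home. Hung and shut, the guard has the heater's yaw, its lip points away from the housing and its origin lies at heater frame (105, 5, 10) mm.
- start (a joint): Travel of the start button, 0 released to 0.006 m fully down; springs back, about 5 N when fully down.
- start_top (a point): Centre of the top of the start button, a grey round cap of 28 mm diameter in a black base, on top of the housing beside the block, near the heater's -y end; pressed straight down.
- rack: White logger rack, fixed, 176 x 120 x 55 mm (x, y, z), with six round holes of 9.5 mm, two rows of three along x, 56 mm between neighbours. Origin: centre of the underside. The rack stands to one side of the heater and the guard to the other; which is where varies.
- logger0: Wireless temperature logger, 70 g, or absent (3 to 5 are present): steel cylinder head 20 mm diameter and 34 mm tall with a black band, and below it a thin steel probe 6 mm diameter, 40 mm long. Origin: centre of the head's underside, where the probe begins; z along the axis, up. Starts upright in a rack hole with the head resting on the rack's top.
- logger1: Wireless temperature logger, 70 g, or absent (3 to 5 are present): steel cylinder head 20 mm diameter and 34 mm tall with a black band, and below it a thin steel probe 6 mm diameter, 40 mm long. Origin: centre of the head's underside, where the probe begins; z along the axis, up. Starts upright in a rack hole with the head resting on the rack's top.
- logger2: Wireless temperature logger, 70 g, or absent (3 to 5 are present): steel cylinder head 20 mm diameter and 34 mm tall with a black band, and below it a thin steel probe 6 mm diameter, 40 mm long. Origin: centre of the head's underside, where the probe begins; z along the axis, up. Starts upright in a rack hole with the head resting on the rack's top.
- logger3: Wireless temperature logger, 70 g, or absent (3 to 5 are present): steel cylinder head 20 mm diameter and 34 mm tall with a black band, and below it a thin steel probe 6 mm diameter, 40 mm long. Origin: centre of the head's underside, where the probe begins; z along the axis, up. Starts upright in a rack hole with the head resting on the rack's top.
- logger4: Wireless temperature logger, 70 g, or absent (3 to 5 are present): steel cylinder head 20 mm diameter and 34 mm tall with a black band, and below it a thin steel probe 6 mm diameter, 40 mm long. Origin: centre of the head's underside, where the probe begins; z along the axis, up. Starts upright in a rack hole with the head resting on the rack's top.
- jar: Bystander: amber jar with white cap, 60 mm diameter, 75 mm tall; origin under its centre.
- tipbox: Bystander: blue pipette-tip box 80 x 115 x 55 mm; origin under its centre.
- beaker: Bystander: glass beaker 70 mm diameter, 85 mm tall; origin under its centre.
Mind the look-alikes: they are no part of the job. Leave any blue look-alike of the guard alone.

How it is judged:
By the outcome, as a careful person would: the job done as asked, in the order asked, and still so for the second after the job is handed in, with the robot touching nothing.
Of logger0, logger1, logger2, logger3, logger4 only 3 to 5 are there at a start; the rules pass over those that are not, and their reading is None.
At some moment in a run one of guard may be knocked a few centimetres aside while the robot is not near it.
It also fails if it takes over 210 s, if anything falls off the work surface, if the arm or the gripper's body presses on something with over 40 N, if the wrist force passes 120 N, or if a joint passes its speed limit or range.

ROBOT

A 6-joint arm with a two-finger parallel gripper is mounted at the origin on the work surface. World frame = base frame: x ahead of the robot, y to its left, z up, the work surface at z = 0. Lengths are in m, angles in rad, forces in N, time in s.
With the tool pointing down it reaches from about 0.4 to 0.825 m from the base axis. Payload 7 kg.
Tool frame: the origin (TCP) lies midway between the tips of the shut fingers; the grasp point (between the pads) lies 19 mm behind it; z points along the fingers, y is the line along which they close (so a half turn about z gives the same grasp; the last joint's range is limited). The gripper opens to 88 mm and grips with 3 to 60 N. Pads are 19 mm wide; open, the fingers measure 130 mm over their backs; the gripper's body (78 mm by 193 mm) begins 47 mm behind the grasp point.
Start: joints at [-0.967, 0.359, 0.012, 0, -1.224, -0.288], TCP at [0.21, -0.642, 0.227] pointing down, gripper open.
Joint ranges: [-3.07, 3.07], [-1.43, 2.12], [-1.02, 1.25], [-3.03, 1.67], [-3.05, -0], [-3.03, 3.03]. Speed limits (rad/s): [2.39, 2.39, 3.01, 3.14, 3.14, 3.14].

INTERFACE

Orientations are given as [roll, pitch, yaw] about the fixed x, y, z axes, in that order (R = Rz(yaw) Ry(pitch) Rx(roll)).
In Python, from station import arm gives the robot as it stands.
- The arm moves only by the tool servo_tool, never from a script. Its argument "deltas" is a list of rows, each a list of 7 numbers: the closure, from -1 (fully open) to 1 (shut), then the shift along the tool's x, y, z in mm, then the turn, a rotation vector about the tool's x, y, z in degrees. In form: [[gripper, x, y, z, ax, ay, az], ...]. A call has 1 to 20 rows; each row shifts and turns the commanded pose from where the row before left it, along the tool's axes as they then stand; what a row does not reach is not made up. A row lasts 1/12 s, in which the tool goes at most 41.7 mm and 7.16 degrees, less where a joint would pass 70% of its speed; a pose out of reach is approached as far as the arm can. A call is refused whole if a number of a shift passes 41.7 or a number of a turn 7.16, either way. A call with a gripper value outside its range is refused whole. The fingers move at their own pace and stop on an object; "squeeze" is the grip in N (left out, the last holds). Time passes only in rows, so rows that do not move let the fingers close. It gives the time, the measured TCP pose, the force, the opening and the grip force at its end, in the units of the state.
- arm.get_state(): the state, without advancing time (a new reading comes with each control period).
- arm.grab_frame(name): name is "scene" or "top"; returns a dict with "color" (480x640x3 uint8, red, green, blue), "K" (3x3 intrinsics, pixels), "distortion" ([k1, k2, p1, p2, k3] as OpenCV has them; the pictures are not rectified), "position" and "orientation" of the camera in the world. Camera axes: x right, y down, z forward; pixel columns grow to the right and rows downward; lengths in m; the calibration is good to about 2 mm. A picture is of the moment at which its call begins. There is no depth.
- arm.job_done(): hands the job in; it is judged then, once.
Trained networks look in a picture, given as the dict that the camera call returned (one of the last four; its "shot" number tells which), for a name from the list of things; names that differ only in an ending like _2 or _b are one class to them, and where a whole thing is asked for, a point or a joint stands for the part that bears it (a point fixed in the world has none). Each returns a list of dicts, best first, with "conf" (0 to 1); they miss things now and then, are a little off and sometimes report something else, mostly with a low value. They report only what shows in the picture. A call takes as long as a camera call. They do not tell look-alikes from the thing itself.
- arm.recognise(query, picture): "at" ([x, y, z] in m, in the coordinates of the camera as it stood for that picture, good to about 4 mm: the middle of the surface that is visible of it).
The state is a dict: "t": time; "q": joint angles; "qd": joint speeds; "joint_efforts": joint torques, N m; "eef_pos": TCP position; "ee_rot": TCP orientation; "force": force on the tool from outside, world axes, zero at the start; "moment": the same for the moment, N m; "width": finger opening in m; "gripper_force": force on a finger pad.
Only numpy, scipy, OpenCV 4.12 (cv2) and the standard library are available. Lean on these libraries where they do the work, as an engineer would, in place of code of your own. Each camera call takes 0.05 s, during which the arm holds its last target. There are 200 camera calls.

## Working session

There is one attempt and no reset: what is moved stays moved. The work goes in short steps, Python scripts to look and compute and a tool call to move; the robot and the scene stay as the last step left them, time stands still between calls to the robot, and variables do not carry over. Pictures are saved under pics/ and viewed, at most 14 in all, crops included, and the job is handed in when it is done.

Besides the shell and the picture viewer there is one more tool, called after "Emit:" as name(argument=value, ...), one argument or row to a line, values as JSON. servo_tool: Moves the arm, as the interface text tells. Its arguments: {"type":"object","properties":{"deltas":{"type":"array","items":{"type":"array","items":{"type":"number"}}},"squeeze":{"type":"number"}},"required":["deltas"]}

```bash
ls; mkdir -p pics
cat > h.py <<'E'
import numpy as np,cv2
from scipy.spatial.transform import Rotation as R
from station import arm
def rot(o):
    o=np.array(o,float)
    if o.shape==(3,3): return o
    return R.from_euler('xyz',o).as_matrix() if o.size==3 else R.from_quat(o).as_matrix()
def world(f,p): return np.array(f['position'])+rot(f['orientation'])@np.array(p)
def proj(f,P):
    Rc=rot(f['orientation']);P=np.atleast_2d(P)
    pc=(P-np.array(f['position']))@Rc
    return cv2.projectPoints(pc,np.zeros(3),np.zeros(3),np.array(f['K']),np.array(f['distortion']))[0].reshape(-1,2)
def ray(f,uv):
    n=cv2.undistortPoints(np.array([[uv]],float),np.array(f['K']),np.array(f['distortion']))[0,0]
    d=rot(f['orientation'])@np.array([n[0],n[1],1.]);return np.array(f['position']),d/np.linalg.norm(d)
def atz(f,uv,z):
    o,d=ray(f,uv);return o+d*(z-o[2])/d[2]
def tri(rays):
    A=np.zeros((3,3));b=np.zeros(3)
    for o,d in rays:
        M=np.eye(3)-np.outer(d,d);A+=M;b+=M@o
    X=np.linalg.solve(A,b);return X,[np.linalg.norm(np.cross(X-o,d)) for o,d in rays]
def save(f,n,crop=None,s=1):
    im=f['color'][:,:,::-1]
    if crop: im=im[crop[1]:crop[3],crop[0]:crop[2]]
    cv2.imwrite('pics/'+n,cv2.resize(im,None,fx=s,fy=s,interpolation=cv2.INTER_CUBIC))
E
python3 - <<'E'
from h import *
np.set_printoptions(precision=4,suppress=True)
print(arm.get_state())
for n in('scene','top'):
    f=arm.grab_frame(n);save(f,n+'0.png')
    print(n,f['K'],f['position'],f['orientation'],f['distortion'])
    for q in ['heater','guard','rack','logger0','tab','knuckle_high','knuckle_low','pin_high','pin_low','start_top','well0','jar','tipbox','beaker']:
        try:
            for r in arm.recognise(q,f):
                w=world(f,r['at']);print(n,q,round(r['conf'],2),w.round(3),proj(f,w)[0].round(0))
        except Exception as e: print(q,e)
E
```

```text
pics
{'t': 0.0, 'q': array([-0.9669,  0.3594,  0.0111, -0.0003, -1.2241, -0.2881]), 'qd': array([-0.0016, -0.0023,  0.0012,  0.0001, -0.    ,  0.0004]), 'joint_efforts': array([  0.0004, -58.2718,  29.3054,   6.9972,   0.0067,  -0.0002]), 'eef_pos': array([ 0.2094, -0.6412,  0.2256]), 'ee_rot': array([ 3.1399, -0.0002, -2.8259]), 'force': array([-0.1044, -0.295 , -0.1303]), 'moment': array([-0.0105, -0.013 , -0.0616]), 'gripper_force': 0.0, 'width': 0.08759286090410734}
scene [[600.8395   0.     320.8079]
 [  0.     600.8395 237.0103]
 [  0.       0.       1.    ]] [ 0.9623 -0.6238  1.1216] [-2.4157  0.0068  0.5633] [-0.0114  0.      0.      0.      0.    ]
scene guard 0.61 [0.525 0.333 0.081] [381. 200.]
scene guard 0.55 [0.497 0.553 0.006] [409. 168.]
scene rack 0.56 [ 0.49  -0.362  0.05 ] [186. 429.]
scene rack 0.47 [0.479 0.012 0.069] [293. 284.]
scene logger0 0.76 [ 0.544 -0.378  0.09 ] [199. 443.]
scene logger0 0.55 [ 0.484 -0.383  0.089] [171. 428.]
scene logger0 0.49 [ 0.423 -0.335  0.085] [164. 392.]
scene tab 0.82 [0.217 0.325 0.059] [277. 165.]
scene tab 0.76 [ 0.498  0.54
[... 1836 characters left out ...]
high 0.64 [0.511 0.335 0.024] [232. 242.]
top knuckle_high 0.56 [0.223 0.323 0.003] [234. 347.]
top knuckle_low 0.89 [0.514 0.339 0.02 ] [232. 242.]
top knuckle_low 0.66 [0.224 0.323 0.006] [234. 346.]
top knuckle_low 0.57 [0.497 0.57  0.007] [149. 245.]
top knuckle_low 0.49 [0.748 0.217 0.079] [277. 155.]
top pin_high 0.81 [0.459 0.045 0.093] [338. 264.]
top pin_low 0.7 [0.459 0.048 0.096] [337. 264.]
top start_top 0.54 [ 0.462 -0.049  0.075] [373. 264.]
top well0 0.96 [0.469 0.047 0.097] [337. 260.]
top well0 0.36 [ 0.479 -0.375  0.085] [494. 261.]
top jar 0.56 [0.752 0.22  0.078] [276. 154.]
top tipbox 0.84 [ 0.754 -0.187  0.054] [424. 160.]
top tipbox 0.24 [0.461 0.045 0.098] [338. 263.]
```

View pics/scene0.png

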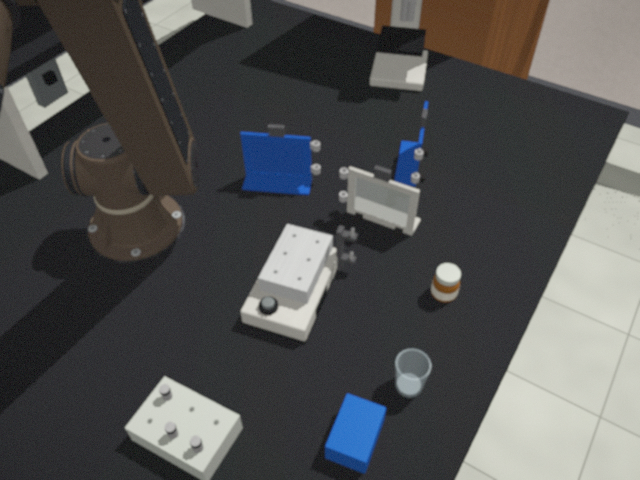

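View pics/top0.png

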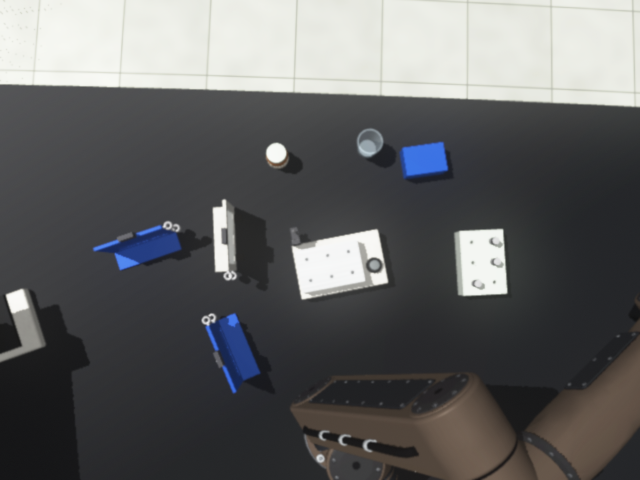

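Run:
```python
from h import *
a=cv2.imread('pics/scene0.png');b=cv2.imread('pics/top0.png')
A=cv2.resize(a[150:270,325:435],(396,432),interpolation=3);B=cv2.resize(b[195:290,195:285],(396,418),interpolation=3)
B=cv2.copyMakeBorder(B,0,14,0,0,cv2.BORDER_CONSTANT);cv2.imwrite('pics/g.png',np.hstack([A,B]))
C=cv2.resize(b[215:310,280:400],(480,380),interpolation=3)
D=cv2.resize(b[220:306,445:520],(331,380),interpolation=3)
cv2.imwrite('pics/hr.png',np.hstack([C,D])[:,:800])
```

```text
(no output)
```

View pics/g.png

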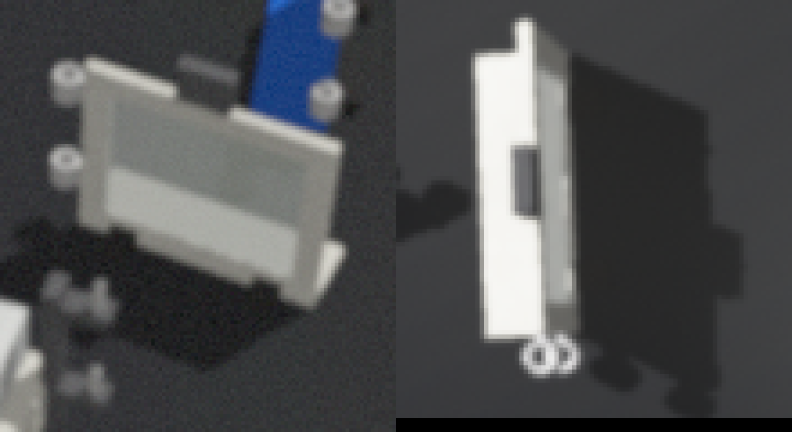

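View pics/hr.png

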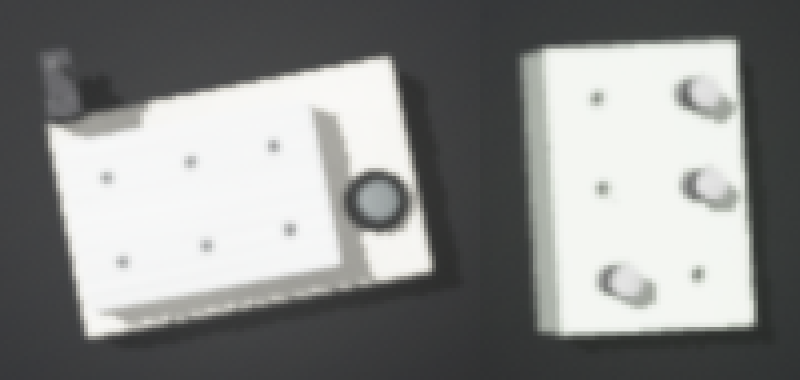

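```bash
cat >> h.py <<'E'
from scipy.optimize import least_squares
def blob(f,uv,r=4):
    """dark blob centroid near uv"""
    g=cv2.cvtColor(f['color'],cv2.COLOR_RGB2GRAY).astype(float)
    u,v=int(round(uv[0])),int(round(uv[1]))
    for _ in range(3):
        p=g[v-r:v+r+1,u-r:u+r+1];bg=np.percentile(p,70)
        w=np.clip(bg-15-p,0,None);yy,xx=np.mgrid[v-r:v+r+1,u-r:u+r+1]
        if w.sum()<40:return None
        c=np.array([(w*xx).sum(),(w*yy).sum()])/w.sum();u,v=int(round(c[0])),int(round(c[1]))
    return c
def place(p,L):
    c,s=np.cos(p[2]),np.sin(p[2]);L=np.atleast_2d(L)
    return np.c_[p[0]+c*L[:,0]-s*L[:,1],p[1]+s*L[:,0]+c*L[:,1],L[:,2]]
W=np.array([[x,y,95] for x in(-28,28) for y in(-26,30,86)])/1e3
H=np.array([[x,y,55] for y in(-28,28) for x in(-56,0,56)])/1e3
E
python3 - <<'E'
from h import *
np.set_printoptions(precision=4,suppress=True)
F={n:arm.grab_frame(n) for n in('scene','top')}
def fit(L,p0,ids,names=('scene','top'),free=False):
    obs=[]
    p=np.array(p0,float)
    for it in range(2):
        obs=[(F[n],i,blob(F[n],proj(F[n],place(p,L[i]))[0])) for n in names for i in ids]
        obs=[o for o in obs if o[2] is not None]
        res=lambda q:np.concatenate([proj(f,place(q,L[i])+([0,0,q[3]] if len(q)>3 else [0,0,0]))[0]-c for f,i,c in obs])
        s=least_squares(res,np.r_[p,0] if free and it else p,loss='soft_l1');p=s.x[:3]
    return s.x,res(s.x).reshape(-1,2)
# initial from top crop dots: wells
d=[(107,177),(191,162),(274,146),(123,261),(207,246),(290,229)]
P=np.array([atz(F['top'],(280+u/4,215+v/4),.095) for u,v in d])
y=P[2]-P[0];yaw=np.arctan2(y[0],-y[1])  # P2->P0 is +y
yv=P[0]-P[2];yaw=np.arctan2(-yv[0],yv[1]);c=P.mean(0)
p0=np.r_[c[:2]-place([0,0,yaw],[0,.03,0])[0,:2],yaw];print('p0',p0)
for nm in(('top',),('scene',),('scene','top')):
    q,r=fit(W,p0,range(6),nm,len(nm)>1);print(nm,q,'\n',r.round(2).tolist())
e=[(597,97),(602,188),(698,274)]
for u,v in e: print('hole',atz(F['top'],(445+(u-480)/4.41,220+v/4.41),.055))
E
```

```text
p0 [0.46   0.0374 0.2135]
('top',) [0.4611 0.0389 0.2186] 
 [[-0.04, 0.01], [-0.05, -0.05], [0.06, -0.08], [-0.02, 0.0], [-0.02, 0.06], [0.06, 0.06]]
('scene',) [0.4604 0.037  0.2196] 
 [[-0.07, 0.04], [0.01, -0.06], [0.02, 0.01], [0.05, -0.01], [0.0, 0.06], [-0.01, -0.04]]
('scene', 'top') [ 0.4603  0.0383  0.2189 -0.0014] 
 [[0.27, -0.01], [0.35, -0.08], [0.35, 0.02], [0.36, -0.05], [0.3, 0.04], [0.29, -0.02], [0.15, 0.31], [0.17, 0.25], [0.3, 0.22], [0.17, 0.32], [0.19, 0.38], [0.29, 0.39]]
hole [ 0.5308 -0.3213  0.055 ]
hole [ 0.4744 -0.3251  0.055 ]
hole [ 0.4229 -0.386   0.055 ]
```

Run:
```python
from h import *
np.set_printoptions(precision=4,suppress=True)
F={n:arm.grab_frame(n) for n in('scene','top')}
p=np.array([.477,-.355,.067])
ids=[1,2,3,4,5,0]
e=np.array([[.5308,-.3213],[.4744,-.3251],[.4229,-.386]])
ids=[5,4,0]
for nm in(('top',),('scene',),('scene','top')):
    obs=[(F[n],i,blob(F[n],proj(F[n],place(p,H[i]))[0],3)) for n in nm for i in ids]
    obs=[o for o in obs if o[2] is not None]
    res=lambda q:np.concatenate([proj(f,place(q,H[i]))[0]-c for f,i,c in obs])
    s=least_squares(res,p,loss='soft_l1');print(nm,s.x,s.fun.reshape(-1,2).round(2).tolist())
    print([(i,place(s.x,H[i])[0,:2].round(4)) for i in (1,2,3)])
# wells
for i in (1,2,4): print(i,place([.4605,.0380,.219],W[i]))
# logger heads: bright top-of-head check
for n in F:
  for r in arm.recognise('logger0',F[n]):print(n,r['conf'],world(F[n],r['at']))
  for i in(1,2,3):
    print(n,i,proj(F[n],place(s.x,H[i])+[0,0,.034])[0].round(1))
ims=[]
for n in F:
    im=F[n]['color'][:,:,::-1].copy()
    for i in(1,2,3):
        x=place(s.x,H[i])[0]+[0,0,.034]
    c=proj(F[n],place(s.x,[0,0,.07]))[0].astype(int)
    k=7;cr=cv2.resize(im[c[1]-28:c[1]+29,c[0]-28:c[0]+29],None,fx=k,fy=k,interpolation=3)
    for i in(1,2,3):
        t=np.linspace(0,2*np.pi,40)
        C=place(s.x,H[i])[0]+np.c_[.01*np.cos(t),.01*np.sin(t),0*t+.034]
        q=((proj(F[n],C)-(c-28)+.5)*k).astype(np.int32);cv2.polylines(cr,[q],True,(0,0,255),1)
    ims.append(cr)
cv2.imwrite('pics/r.png',np.hstack(ims))
```

```text
('top',) [ 0.4777 -0.3521  0.0788] [[-0.04, -0.01], [0.04, -0.04], [0.0, 0.04]]
[(1, array([ 0.48, -0.38])), (2, array([ 0.5358, -0.3756])), (3, array([ 0.4197, -0.3286]))]
('scene',) [ 0.4772 -0.3541  0.0776] [[0.07, 0.01], [0.01, -0.01], [-0.08, -0.01]]
[(1, array([ 0.4794, -0.382 ])), (2, array([ 0.5352, -0.3776])), (3, array([ 0.4192, -0.3305]))]
('scene', 'top') [ 0.4774 -0.3535  0.0783] [[0.33, -0.2], [0.26, -0.19], [0.18, -0.18], [0.48, 0.14], [0.55, 0.11], [0.5, 0.2]]
[(1, array([ 0.4796, -0.3814])), (2, array([ 0.5354, -0.377 ])), (3, array([ 0.4194, -0.33  ]))]
1 [[0.4267 0.0612 0.095 ]]
2 [[0.4145 0.1159 0.095 ]]
4 [[0.4813 0.0734 0.095 ]]
scene 0.64 [ 0.4224 -0.3364  0.0869]
scene 0.6 [ 0.5397 -0.3758  0.0911]
scene 0.55 [ 0.4786 -0.3805  0.0892]
scene 1 [170.1 426.1]
scene 2 [195.5 440.1]
scene 3 [164.3 387.8]
top 0.51 [ 0.5363 -0.3693  0.0916]
top 0.37 [ 0.4819 -0.3726  0.0865]
top 1 [497.2 261.1]
top 2 [495.8 240.2]
top 3 [478.  283.1]
```

View pics/r.png

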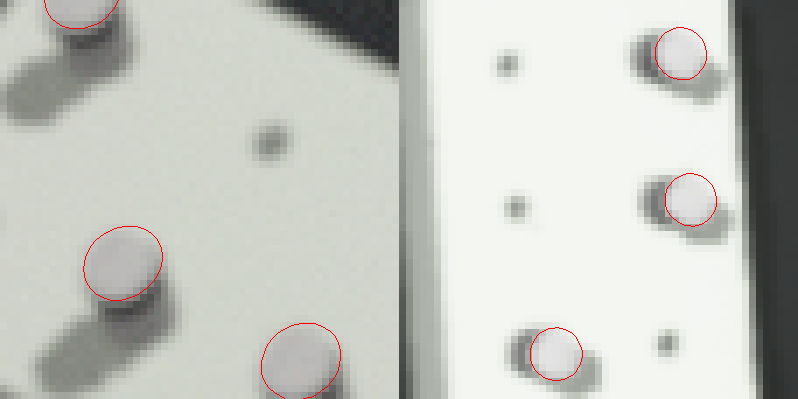

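```bash
cat > go.py <<'E'
import sys
from h import *
def go(x=None,y=None,z=None,yaw=None):
    s=arm.get_state();p=np.array(s['eef_pos']);Rt=rot(s['ee_rot']);a=s['ee_rot'][2]
    t=np.array([p[i] if v is None else v for i,v in enumerate((x,y,z))])
    d=Rt.T@(t-p)*1e3
    dy=0 if yaw is None else -np.degrees((yaw-a+np.pi)%(2*np.pi)-np.pi)
    # tilt correction
    Rd=R.from_euler('xyz',[np.pi,0,a]).as_matrix();tl=np.degrees(R.from_matrix(Rt.T@Rd).as_rotvec())
    print('t',round(s['t'],2),'pos',p.round(4),'rpy',np.round(s['ee_rot'],3),'w',round(s['width']*1e3,1),'gf',round(s['gripper_force'],1),'F',np.round(s['force'],1),'M',np.round(s['moment'],2),'q1,6',np.round(s['q'][[0,5]],2))
    print('shift tool mm',d.round(1),'len',np.linalg.norm(d).round(1),'rows',int(np.ceil(np.linalg.norm(d)/40)),'turn az',round(dy,2),'tilt fix',tl.round(2))
if __name__=='__main__': go(*[None if a=='-' else float(a) for a in sys.argv[1:]])
E
python3 go.py .5354 -.377 .15 -3.063
```

```text
t 1.8 pos [ 0.2096 -0.6416  0.2266] rpy [ 3.142  0.    -2.826] w 87.7 gf 0.0 F [0.3 0.3 0.2] M [0.01 0.02 0.  ] q1,6 [-0.97 -0.29]
shift tool mm [-391.8  150.3   76.6] len 426.6 rows 11 turn az 13.59 tilt fix [0. 0. 0.]
```

Emit:
servo_tool(
  deltas=[
    [-0.1,-32.65,12.5,6.4,0,0,0],
    [-0.1,-32.65,12.5,6.4,0,0,0],
    [-0.1,-32.65,12.5,6.4,0,0,0],
    [-0.1,-32.65,12.5,6.4,0,0,0],
    [-0.1,-32.65,12.5,6.4,0,0,0],
    [-0.1,-32.65,12.5,6.4,0,0,0],
    [-0.1,-32.65,12.5,6.4,0,0,0],
    [-0.1,-32.65,12.5,6.4,0,0,0],
    [-0.1,-32.65,12.5,6.4,0,0,0],
    [-0.1,-32.65,12.5,6.4,0,0,0],
    [-0.1,-32.65,12.5,6.4,0,0,0],
    [-0.1,-32.65,12.5,6.4,0,0,0],
    [-0.1,0,0,0,0,0,6.8],
    [-0.1,0,0,0,0,0,6.8],
    [-0.1,0,0,0,0,0,0],
    [-0.1,0,0,0,0,0,0],
    [-0.1,0,0,0,0,0,0],
  ],
  squeeze=10,
)

```text
t: 3.22
eef_pos: [0.5353, -0.3776, 0.1499]
ee_rot: [-3.141, 0.0, -3.06]
force: [-0.4, -0.8, -0.1]
width: 0.048
gripper_force: 0.0
```

```bash
python3 go.py .5354 -.377 .06 -3.063
```

```text
t 3.22 pos [ 0.5353 -0.3776  0.1499] rpy [-3.141  0.    -3.06 ] w 48.0 gf 0.0 F [-0.4 -0.8 -0.1] M [ 0.01 -0.01  0.03] q1,6 [-0.32 -1.17]
shift tool mm [-0.2  0.6 89.9] len 89.9 rows 3 turn az 0.19 tilt fix [-0.01  0.01 -0.  ]
```

Emit:
servo_tool(
  deltas=[
    [-0.1,0,0.5,30,0,0,0.2],
    [-0.1,0,0,30,0,0,0],
    [-0.1,0,0,20,0,0,0],
    [-0.1,0,0,10,0,0,0],
    [-0.1,0,0,0,0,0,0],
    [0.8,0,0,0,0,0,0],
    [0.8,0,0,0,0,0,0],
    [0.8,0,0,0,0,0,0],
    [0.8,0,0,0,0,0,0],
    [0.8,0,0,0,0,0,0],
    [0.8,0,0,0,0,0,0],
    [0.8,0,0,0,0,0,0],
  ],
  squeeze=8,
)

```text
t: 4.22
eef_pos: [0.5359, -0.377, 0.0608]
ee_rot: [-3.141, 0.001, -3.066]
force: [-1.4, 0.6, 4.8]
width: 0.0196
gripper_force: 8.0
```

```bash
python3 go.py .5354 -.377 .06 -1.493
```

```text
t 4.22 pos [ 0.5359 -0.377   0.0608] rpy [-3.141e+00  1.000e-03 -3.066e+00] w 19.6 gf 8.0 F [-1.4  0.6  4.8] M [ 0.42  0.29 -0.03] q1,6 [-0.32 -1.18]
shift tool mm [0.5 0.1 0.8] len 0.9 rows 1 turn az -90.14 tilt fix [-0.05  0.07 -0.  ]
```

Emit:
servo_tool(
  deltas=[
    [0.18,0,0,0,0,0,0],
    [0.18,0,0,0,0,0,0],
    [0.18,0,0,0,0,0,0],
    [0.18,0,0,-1,0,0,-6.9],
    [0.18,0,0,0,0,0,-6.9],
    [0.18,0,0,0,0,0,-6.9],
    [0.18,0,0,0,0,0,-6.9],
    [0.18,0,0,0,0,0,-6.9],
    [0.18,0,0,0,0,0,-6.9],
    [0.18,0,0,0,0,0,-6.9],
    [0.18,0,0,0,0,0,-6.9],
    [0.18,0,0,0,0,0,-6.9],
    [0.18,0,0,0,0,0,-6.9],
    [0.18,0,0,0,0,0,-6.9],
    [0.18,0,0,0,0,0,-6.9],
    [0.18,0,0,0,0,0,-7],
    [0.18,0,0,0,0,0,0],
    [0.18,0,0,0,0,0,0],
  ],
)

```text
t: 5.72
eef_pos: [0.5353, -0.3768, 0.0605]
ee_rot: [3.141, 0.0, -1.503]
force: [-0.2, 0.2, 0.2]
width: 0.0359
gripper_force: 0.0
```

Emit:
servo_tool(
  deltas=[
    [0.8,0,0,0,0,0,0],
    [0.8,0,0,0,0,0,0],
    [0.8,0,0,0,0,0,0],
    [0.8,0,0,0,0,0,0],
    [0.8,0,0,0,0,0,0],
  ],
  squeeze=20,
)

```text
t: 6.13
eef_pos: [0.5353, -0.3768, 0.0607]
ee_rot: [3.141, 0.0, -1.5]
force: [-0.3, -1.0, -0.6]
width: 0.0199
gripper_force: 20.0
```

```bash
python3 go.py .5354 -.377 .20 -1.352
```

```text
t 6.13 pos [ 0.5353 -0.3768  0.0607] rpy [ 3.141  0.    -1.5  ] w 19.9 gf 20.0 F [-0.3 -1.  -0.6] M [0.01 0.2  0.01] q1,6 [-0.32  0.39]
shift tool mm [ 2.000e-01 -1.000e-01 -1.393e+02] len 139.3 rows 4 turn az -8.49 tilt fix [0.01 0.   0.  ]
```

Emit:
servo_tool(
  deltas=[
    [0.8,0,0,-20,0,0,0],
    [0.8,0,0,-40,0,0,0],
    [0.8,0,0,-40,0,0,-4.2],
    [0.8,0,0,-40,0,0,-4.3],
    [0.8,0,0,0,0,0,0],
  ],
)

```text
t: 6.55
eef_pos: [0.539, -0.3792, 0.2105]
ee_rot: [-3.132, -0.009, -1.346]
force: [1.8, -1.3, 1.5]
width: 0.0196
gripper_force: 20.0
```

```bash
python3 go.py .4813 .0734 .20 -1.352
```

```text
t 6.55 pos [ 0.539  -0.3792  0.2105] rpy [-3.132 -0.009 -1.346] w 19.6 gf 20.0 F [ 1.8 -1.3  1.5] M [-0.18 -0.19  0.02] q1,6 [-0.32  0.54]
shift tool mm [-454.2  -44.6    6.6] len 456.4 rows 12 turn az 0.35 tilt fix [-0.56 -0.54  0.  ]
```

Emit:
servo_tool(
  deltas=[
    [0.8,-20,-2,0,0,0,0],
    [0.8,-37.6,-3.75,0,0,0,0],
    [0.8,-37.6,-3.75,0,0,0,0],
    [0.8,-37.6,-3.75,0,0,0,0],
    [0.8,-37.6,-3.75,0,0,0,0],
    [0.8,-37.6,-3.75,0,0,0,0],
    [0.8,-37.6,-3.75,0,0,0,0],
    [0.8,-37.6,-3.75,0,0,0,0],
    [0.8,-37.6,-3.75,0,0,0,0],
    [0.8,-37.6,-3.75,0,0,0,0],
    [0.8,-37.6,-3.75,0,0,0,0],
    [0.8,-37.6,-3.75,0,0,0,0],
    [0.8,-17.6,-1.75,0,0,0,0],
    [0.8,0,0,0,0,0,0],
    [0.8,0,0,0,0,0,0],
    [0.8,0,0,0,0,0,0],
    [0.8,0,0,0,0,0,0],
  ],
)

```text
t: 7.97
eef_pos: [0.4809, 0.0726, 0.2006]
ee_rot: [3.141, -0.0, -1.352]
force: [-0.7, 0.1, -0.3]
width: 0.0192
gripper_force: 20.0
```

Run:
```python
from h import *
from go import go
go(.4813,.0734,.145,-1.352)
s=arm.get_state();p=np.array(s['eef_pos'])
ims=[]
Rt=rot(s['ee_rot'])
for n in('scene','top'):
    f=arm.grab_frame(n);im=f['color'][:,:,::-1].copy()
    c=proj(f,p)[0].astype(int);k=8;h=24
    cr=cv2.resize(im[c[1]-h:c[1]+h,c[0]-h:c[0]+h],None,fx=k,fy=k,interpolation=3)
    for P in [np.array([0,0,.0048-.00]),np.array([0,0,.045-.0002])]:
        Q=p+Rt@np.array([[0,0,-.0046],[0,0,-.0046+.04]])
        q=((proj(f,Q)-(c-h)+.5)*k).astype(int);cv2.line(cr,tuple(map(int,q[0])),tuple(map(int,q[1])),(0,0,255),1)
    ims.append(cr)
cv2.imwrite('pics/l1.png',np.hstack(ims))
```

```text
t 7.97 pos [0.4809 0.0726 0.2006] rpy [ 3.141 -0.    -1.352] w 19.2 gf 20.0 F [-0.7  0.1 -0.3] M [-0.05  0.13 -0.06] q1,6 [ 0.56 -0.34]
shift tool mm [-0.7 -0.6 55.6] len 55.6 rows 2 turn az -0.01 tilt fix [ 0.02 -0.   -0.  ]Traceback (most recent call last):
  File "<stdin>", line 12, in <module>
ValueError: matmul: Input operand 1 has a mismatch in its core dimension 0, with gufunc signature (n?,k),(k,m?)->(n?,m?) (size 2 is different from 3)
```

```bash
cat > look.py <<'E'
from h import *
s=arm.get_state();p=np.array(s['eef_pos'])
import sys
ims=[];Rt=rot(s['ee_rot'])
for n in('scene','top'):
    f=arm.grab_frame(n);im=f['color'][:,:,::-1].copy()
    c=proj(f,p)[0].astype(int);k=8;h=24
    cr=cv2.resize(im[c[1]-h:c[1]+h,c[0]-h:c[0]+h],None,fx=k,fy=k,interpolation=3)
    Q=p+np.array([[0,0,-.0046],[0,0,.0354]])@Rt.T
    q=((proj(f,Q)-(c-h)+.5)*k).astype(int);cv2.line(cr,tuple(map(int,q[0])),tuple(map(int,q[1])),(0,0,255),1)
    ims.append(cr)
cv2.imwrite('pics/'+sys.argv[1],np.hstack(ims))
E
python3 look.py l1.png
```

```text
(no output)
```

View pics/l1.png

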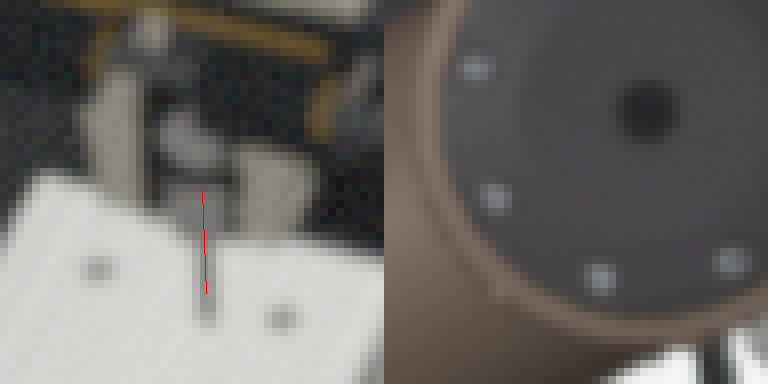

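Emit:
servo_tool(
  deltas=[
    [0.8,-0.7,-0.6,25,0,0,0],
    [0.8,0,0,20,0,0,0],
    [0.8,0,0,10,0,0,0],
    [0.8,0,0,5,0,0,0],
    [0.8,0,0,5,0,0,0],
    [0.8,0,0,3,0,0,0],
    [0.8,0,0,0,0,0,0],
    [0.8,0,0,0,0,0,0],
  ],
)

```text
t: 8.78
eef_pos: [0.4813, 0.074, 0.133]
ee_rot: [3.141, -0.0, -1.351]
force: [-0.6, 0.5, -1.8]
width: 0.0193
gripper_force: 20.0
```

```bash
python3 go.py .4813 .0734 .1015 -1.352
```

```text
t 8.78 pos [0.4813 0.074  0.133 ] rpy [ 3.141 -0.    -1.351] w 19.3 gf 20.0 F [-0.6  0.5 -1.8] M [-0.17  0.81 -0.01] q1,6 [ 0.56 -0.34]
shift tool mm [ 0.6  0.1 31.5] len 31.5 rows 1 turn az 0.05 tilt fix [ 0.01 -0.   -0.  ]
```

Probe is in the well. Push home.

Emit:
servo_tool(
  deltas=[
    [0.8,0,0,12,0,0,0],
    [0.8,0,0,12,0,0,0],
    [0.8,0,0,6,0,0,0],
    [0.8,0,0,2,0,0,0],
    [0.8,0,0,0.8,0,0,0],
    [0.8,0,0,0,0,0,0],
    [0.8,0,0,0,0,0,0],
  ],
)

```text
t: 9.37
eef_pos: [0.4812, 0.074, 0.1006]
ee_rot: [3.141, -0.0, -1.351]
force: [-4.9, -0.5, 4.9]
width: 0.0199
gripper_force: 20.0
```

```bash
python3 go.py .4813 .0734 .1007 -1.352
```

```text
t 9.37 pos [0.4812 0.074  0.1006] rpy [ 3.141 -0.    -1.351] w 19.9 gf 20.0 F [-4.9 -0.5  4.9] M [-0.3   2.09  0.03] q1,6 [ 0.56 -0.34]
shift tool mm [ 0.6  0.  -0.1] len 0.7 rows 1 turn az 0.07 tilt fix [ 0.02 -0.01 -0.  ]
```

Emit:
servo_tool(
  deltas=[
    [0.27,0,0,0,0,0,0],
    [0.27,0,0,0,0,0,0],
    [0.27,0,0,0,0,0,0],
    [0.27,0,0,-10,0,0,0],
    [0.27,0,0,-30,0,0,0],
    [0.27,0,0,-40,0,0,0],
    [0.27,0,0,-20,0,0,0],
    [0.27,0,0,0,0,0,0],
  ],
)

```text
t: 10.03
eef_pos: [0.4846, 0.0754, 0.2054]
ee_rot: [-3.132, 0.001, -1.35]
force: [0.1, 0.4, -0.6]
width: 0.0317
gripper_force: 0.0
```

Emit:
servo_tool(
  deltas=[
    [0,37,8.375,0,0,0,0],
    [0,37,8.375,0,0,0,0],
    [0,37,8.375,0,0,0,0],
    [0,37,8.375,0,0,0,0],
    [0,37,8.375,0,0,0,0],
    [0,37,8.375,0,0,0,0],
    [0,37,8.375,0,0,0,0],
    [0,37,8.375,0,0,0,0],
    [0,37,8.375,0,0,0,0],
    [0,37,8.375,0,0,0,0],
    [0,37,8.375,0,0,0,0],
    [0,37,8.375,0,0,0,4],
    [0,0,0,0,0,0,4],
    [0,0,0,0,0,0,0],
    [0,0,0,0,0,0,0],
    [0,0,0,0,0,0,0],
  ],
)

```text
t: 11.37
eef_pos: [0.4803, -0.3804, 0.1999]
ee_rot: [-3.141, 0.0, -1.488]
force: [-0.5, -1.6, -0.0]
width: 0.0441
gripper_force: 0.0
```

```bash
python3 go.py .4796 -.3814 .0605 -1.493
```

```text
t 11.37 pos [ 0.4803 -0.3804  0.1999] rpy [-3.141  0.    -1.488] w 44.1 gf 0.0 F [-0.5 -1.6 -0. ] M [ 0.03  0.07 -0.01] q1,6 [-0.35  0.43]
shift tool mm [  0.9   0.8 139.4] len 139.4 rows 4 turn az 0.3 tilt fix [-0.01  0.   -0.  ]
```

Emit:
servo_tool(
  deltas=[
    [0,0.8,0.7,40,0,0,0.3],
    [0,0,0,40,0,0,0],
    [0,0,0,30,0,0,0],
    [0,0,0,20,0,0,0],
    [0,0,0,9.3,0,0,0],
    [0,0,0,0,0,0,0],
    [0,0,0,0,0,0,0],
    [0.8,0,0,0,0,0,0],
    [0.8,0,0,0,0,0,0],
    [0.8,0,0,0,0,0,0],
    [0.8,0,0,0,0,0,0],
    [0.8,0,0,0,0,0,0],
    [0.8,0,0,0,0,0,0],
  ],
  squeeze=8,
)

```text
t: 12.45
eef_pos: [0.4797, -0.3822, 0.0616]
ee_rot: [-3.141, -0.001, -1.496]
force: [-1.1, 1.7, 5.8]
width: 0.0196
gripper_force: 8.0
```

Emit:
servo_tool(
  deltas=[
    [0.18,0,0,0,0,0,0],
    [0.18,0,0,0,0,0,0],
    [0.18,0,0,0,0,0,0],
    [0.18,0,0,0,0,0,-6.9],
    [0.18,0,0,0,0,0,-6.9],
    [0.18,0,0,0,0,0,-6.9],
    [0.18,0,0,0,0,0,-6.9],
    [0.18,0,0,0,0,0,-6.9],
    [0.18,0,0,0,0,0,-6.9],
    [0.18,0,0,0,0,0,-6.9],
    [0.18,0,0,0,0,0,-6.9],
    [0.18,0,0,0,0,0,-6.9],
    [0.18,0,0,0,0,0,-6.9],
    [0.18,0,0,0,0,0,-6.9],
    [0.18,0,0,0,0,0,-6.9],
    [0.18,0,0,0,0,0,-7.2],
    [0.18,0,0,0,0,0,0],
    [0.18,0,0,0,0,0,0],
  ],
)

```text
out of range
```

```bash
python3 go.py .4796 -.3814 .0605 .078
```

```text
t 12.45 pos [ 0.4797 -0.3822  0.0616] rpy [-3.141e+00 -1.000e-03 -1.496e+00] w 19.6 gf 8.0 F [-1.1  1.7  5.8] M [0.56 0.66 0.02] q1,6 [-0.35  0.43]
shift tool mm [-0.8  0.   1.1] len 1.3 rows 1 turn az -90.17 tilt fix [-0.05 -0.03  0.  ]
```

Emit:
servo_tool(
  deltas=[
    [0.18,0,0,0,0,0,0],
    [0.18,0,0,0,0,0,0],
    [0.18,0,0,0,0,0,0],
    [0.18,0,0,0,0,0,-6.9],
    [0.18,0,0,0,0,0,-6.9],
    [0.18,0,0,0,0,0,-6.9],
    [0.18,0,0,0,0,0,-6.9],
    [0.18,0,0,0,0,0,-6.9],
    [0.18,0,0,0,0,0,-6.9],
    [0.18,0,0,0,0,0,-6.9],
    [0.18,0,0,0,0,0,-6.9],
    [0.18,0,0,0,0,0,-6.9],
    [0.18,0,0,0,0,0,-6.9],
    [0.18,0,0,0,0,0,-6.9],
    [0.18,0,0,0,0,0,-7.1],
    [0.18,0,0,0,0,0,-7.1],
    [0.18,0,0,0,0,0,0],
    [0.18,0,0,0,0,0,0],
  ],
)

```text
t: 13.95
eef_pos: [0.4794, -0.3819, 0.0605]
ee_rot: [-3.141, 0.0, 0.073]
force: [1.4, 0.1, 0.2]
width: 0.0355
gripper_force: 0.0
```

Emit:
servo_tool(
  deltas=[
    [0.8,0,0,0,0,0,0],
    [0.8,0,0,0,0,0,0],
    [0.8,0,0,0,0,0,0],
    [0.8,0,0,0,0,0,0],
    [0.8,0,0,0,0,0,0],
  ],
  squeeze=20,
)

```text
t: 14.37
eef_pos: [0.4795, -0.3819, 0.0606]
ee_rot: [-3.142, 0.0, 0.076]
force: [0.2, 0.1, 0.6]
width: 0.0196
gripper_force: 20.0
```

```bash
python3 go.py .4796 -.3814 .2 .219
```

```text
t 14.37 pos [ 0.4795 -0.3819  0.0606] rpy [-3.142  0.     0.076] w 19.6 gf 20.0 F [0.2 0.1 0.6] M [-0.16  0.09  0.  ] q1,6 [-0.35  2.  ]
shift tool mm [   0.2   -0.5 -139.4] len 139.4 rows 4 turn az -8.2 tilt fix [-0.  0. -0.]
```

Emit:
servo_tool(
  deltas=[
    [0.8,0,0,-20,0,0,0],
    [0.8,0,0,-40,0,0,0],
    [0.8,0,0,-40,0,0,-4.1],
    [0.8,0,0,-39.5,0,0,-4.1],
    [0.8,0,0,0,0,0,0],
  ],
)

```text
t: 14.78
eef_pos: [0.4829, -0.3844, 0.2093]
ee_rot: [3.132, -0.009, 0.225]
force: [1.4, -0.3, 1.6]
width: 0.0196
gripper_force: 20.0
```

Emit:
servo_tool(
  deltas=[
    [0.8,1.85,-18.5,0,0,0,0],
    [0.8,3.7,-37,0,0,0,0],
    [0.8,3.7,-37,0,0,0,0],
    [0.8,3.7,-37,0,0,0,0],
    [0.8,3.7,-37,0,0,0,0],
    [0.8,3.7,-37,0,0,0,0],
    [0.8,3.7,-37,0,0,0,0],
    [0.8,3.7,-37,0,0,0,0],
    [0.8,3.7,-37,0,0,0,0],
    [0.8,3.7,-37,0,0,0,0],
    [0.8,3.7,-37,0,0,0,0],
    [0.8,3.7,-37,0,0,0,0],
    [0.8,1.85,-18.5,0,0,0,0],
    [0.8,0,0,0,0,0,0],
    [0.8,0,0,0,0,0,0],
    [0.8,0,0,0,0,0,0],
    [0.8,0,0,0,0,0,0],
  ],
)

```text
t: 16.2
eef_pos: [0.4259, 0.0603, 0.2]
ee_rot: [3.141, 0.0, 0.219]
force: [0.1, 1.1, -0.9]
width: 0.0196
gripper_force: 20.0
```

```bash
python3 go.py .4262 .0612 .1325 .219
```

```text
t 16.2 pos [0.4259 0.0603 0.2   ] rpy [3.141 0.    0.219] w 19.6 gf 20.0 F [ 0.1  1.1 -0.9] M [-0.07  0.14 -0.  ] q1,6 [0.6  1.19]
shift tool mm [ 0.5 -0.8 67.5] len 67.5 rows 2 turn az -0.02 tilt fix [0.01 0.02 0.  ]
```

Emit:
servo_tool(
  deltas=[
    [0.8,0.5,-0.8,25,0,0,0],
    [0.8,0,0,20,0,0,0],
    [0.8,0,0,10,0,0,0],
    [0.8,0,0,5,0,0,0],
    [0.8,0,0,5,0,0,0],
    [0.8,0,0,2.5,0,0,0],
    [0.8,0,0,0,0,0,0],
    [0.8,0,0,0,0,0,0],
  ],
)

```text
t: 16.87
eef_pos: [0.4264, 0.0618, 0.133]
ee_rot: [-3.142, -0.0, 0.219]
force: [-0.4, 0.3, -1.0]
width: 0.0195
gripper_force: 20.0
```

```bash
python3 go.py .4262 .0612 .1005 .219
```

```text
t 16.87 pos [0.4264 0.0618 0.133 ] rpy [-3.142 -0.     0.219] w 19.5 gf 20.0 F [-0.4  0.3 -1. ] M [-0.3   0.39 -0.01] q1,6 [0.61 1.18]
shift tool mm [-0.4  0.5 32.5] len 32.5 rows 1 turn az 0.03 tilt fix [-0.   -0.01  0.  ]
```

Emit:
servo_tool(
  deltas=[
    [0.8,0,0,12,0,0,0],
    [0.8,0,0,12,0,0,0],
    [0.8,0,0,6,0,0,0],
    [0.8,0,0,2,0,0,0],
    [0.8,0,0,1.2,0,0,0],
    [0.8,0,0,0,0,0,0],
    [0.8,0,0,0,0,0,0],
  ],
)

```text
t: 17.45
eef_pos: [0.4262, 0.0618, 0.1005]
ee_rot: [3.141, 0.0, 0.22]
force: [-5.3, -1.2, 8.3]
width: 0.0195
gripper_force: 20.0
```

```bash
python3 go.py .4262 .0612 .1005 .219
```

```text
t 17.45 pos [0.4262 0.0618 0.1005] rpy [3.141 0.    0.22 ] w 19.5 gf 20.0 F [-5.3 -1.2  8.3] M [-0.42  2.07 -0.04] q1,6 [0.61 1.18]
shift tool mm [-0.2  0.6  0. ] len 0.6 rows 1 turn az 0.07 tilt fix [0.02 0.01 0.  ]
```

Emit:
servo_tool(
  deltas=[
    [0.27,0,0,0,0,0,0],
    [0.27,0,0,0,0,0,0],
    [0.27,0,0,0,0,0,0],
    [0.27,0,0,-10,0,0,0],
    [0.27,0,0,-30,0,0,0],
    [0.27,0,0,-40,0,0,0],
    [0.27,0,0,-20,0,0,0],
    [0.27,0,0,0,0,0,0],
  ],
)

```text
t: 18.12
eef_pos: [0.4292, 0.0632, 0.2046]
ee_rot: [-3.14, -0.009, 0.221]
force: [0.8, 0.5, -0.4]
width: 0.032
gripper_force: 0.0
```

Emit:
servo_tool(
  deltas=[
    [0,-9.2,38,0,0,0,0],
    [0,-9.2,38,0,0,0,0],
    [0,-9.2,38,0,0,0,0],
    [0,-9.2,38,0,0,0,0],
    [0,-9.2,38,0,0,0,0],
    [0,-9.2,38,0,0,0,0],
    [0,-9.2,38,0,0,0,0],
    [0,-9.2,38,0,0,0,0],
    [0,-9.2,38,0,0,0,0],
    [0,-9.2,38,0,0,0,0],
    [0,0,0,0,0,0,4],
    [0,0,0,0,0,0,4],
    [0,0,0,0,0,0,0],
    [0,0,0,0,0,0,0],
    [0,0,0,0,0,0,0],
  ],
)

```text
t: 19.37
eef_pos: [0.4195, -0.3287, 0.1995]
ee_rot: [3.142, -0.0, 0.083]
force: [-0.6, -0.1, -0.4]
width: 0.0436
gripper_force: 0.0
```

```bash
python3 go.py .4194 -.3302 .0605 .078
```

```text
t 19.37 pos [ 0.4195 -0.3287  0.1995] rpy [ 3.142 -0.     0.083] w 43.6 gf 0.0 F [-0.6 -0.1 -0.4] M [-0.05  0.17 -0.02] q1,6 [-0.3   1.95]
shift tool mm [ -0.3   1.5 139. ] len 139.0 rows 4 turn az 0.29 tilt fix [ 0.   -0.01 -0.  ]
```

Emit:
servo_tool(
  deltas=[
    [0,-0.3,1.4,40,0,0,0.3],
    [0,0,0,40,0,0,0],
    [0,0,0,30,0,0,0],
    [0,0,0,20,0,0,0],
    [0,0,0,9,0,0,0],
    [0,0,0,0,0,0,0],
    [0,0,0,0,0,0,0],
    [0.8,0,0,0,0,0,0],
    [0.8,0,0,0,0,0,0],
    [0.8,0,0,0,0,0,0],
    [0.8,0,0,0,0,0,0],
    [0.8,0,0,0,0,0,0],
    [0.8,0,0,0,0,0,0],
  ],
  squeeze=8,
)

```text
t: 20.45
eef_pos: [0.4196, -0.3306, 0.0613]
ee_rot: [3.141, -0.001, 0.075]
force: [-0.6, 2.0, 6.0]
width: 0.0197
gripper_force: 8.0
```

Emit:
servo_tool(
  deltas=[
    [0.18,0,0,0,0,0,0],
    [0.18,0,0,0,0,0,0],
    [0.18,0,0,0,0,0,0],
    [0.18,0,0,0,0,0,6.9],
    [0.18,0,0,0,0,0,6.9],
    [0.18,0,0,0,0,0,6.9],
    [0.18,0,0,0,0,0,6.9],
    [0.18,0,0,0,0,0,6.9],
    [0.18,0,0,0,0,0,6.9],
    [0.18,0,0,0,0,0,6.9],
    [0.18,0,0,0,0,0,6.9],
    [0.18,0,0,0,0,0,6.9],
    [0.18,0,0,0,0,0,6.9],
    [0.18,0,0,0,0,0,6.9],
    [0.18,0,0,0,0,0,7],
    [0.18,0,0,0,0,0,7],
    [0.18,0,0,0,0,0,0],
    [0.18,0,0,0,0,0,0],
  ],
)

```text
t: 21.95
eef_pos: [0.4191, -0.3304, 0.0603]
ee_rot: [3.141, 0.0, -1.49]
force: [0.2, -0.1, 1.0]
width: 0.036
gripper_force: 0.0
```

Emit:
servo_tool(
  deltas=[
    [0.8,0,0,0,0,0,0],
    [0.8,0,0,0,0,0,0],
    [0.8,0,0,0,0,0,0],
    [0.8,0,0,0,0,0,0],
    [0.8,0,0,0,0,0,0],
  ],
  squeeze=20,
)

```text
t: 22.37
eef_pos: [0.4191, -0.3304, 0.0604]
ee_rot: [3.141, 0.0, -1.493]
force: [-0.3, 0.2, -0.5]
width: 0.0193
gripper_force: 20.0
```

```bash
python3 go.py .4194 -.3302 .2 -1.352
```

```text
t 22.37 pos [ 0.4191 -0.3304  0.0604] rpy [ 3.141  0.    -1.493] w 19.3 gf 20.0 F [-0.3  0.2 -0.5] M [-0.02  0.22  0.01] q1,6 [-0.3   0.38]
shift tool mm [  -0.2   -0.3 -139.6] len 139.6 rows 4 turn az -8.1 tilt fix [0.01 0.   0.  ]
```

Emit:
servo_tool(
  deltas=[
    [0.8,0,0,-20,0,0,0],
    [0.8,0,0,-40,0,0,0],
    [0.8,0,0,-40,0,0,-4.1],
    [0.8,0,0,-39.5,0,0,-4],
    [0.8,0,0,0,0,0,0],
  ],
)

```text
t: 22.78
eef_pos: [0.4228, -0.3326, 0.2084]
ee_rot: [-3.132, -0.009, -1.346]
force: [2.1, -1.2, 0.1]
width: 0.0195
gripper_force: 20.0
```

Emit:
servo_tool(
  deltas=[
    [0.8,-18.2,-3.8,0,0,0,0],
    [0.8,-36.4,-7.65,0,0,0,0],
    [0.8,-36.4,-7.65,0,0,0,0],
    [0.8,-36.4,-7.65,0,0,0,0],
    [0.8,-36.4,-7.65,0,0,0,0],
    [0.8,-36.4,-7.65,0,0,0,0],
    [0.8,-36.4,-7.65,0,0,0,0],
    [0.8,-36.4,-7.65,0,0,0,0],
    [0.8,-36.4,-7.65,0,0,0,0],
    [0.8,-36.4,-7.65,0,0,0,0],
    [0.8,-36.4,-7.65,0,0,0,0],
    [0.8,-36.4,-7.65,0,0,0,0],
    [0.8,-18.2,-3.8,0,0,0,0],
    [0.8,0,0,0,0,0,0],
    [0.8,0,0,0,0,0,0],
    [0.8,0,0,0,0,0,0],
    [0.8,0,0,0,0,0,0],
  ],
)

```text
t: 24.2
eef_pos: [0.4141, 0.1151, 0.1998]
ee_rot: [3.141, -0.0, -1.354]
force: [0.2, 0.5, -1.1]
width: 0.0191
gripper_force: 20.0
```

```bash
python3 go.py .4140 .1161 .1325 -1.352
```

```text
t 24.2 pos [0.4141 0.1151 0.1998] rpy [ 3.141 -0.    -1.354] w 19.1 gf 20.0 F [ 0.2  0.5 -1.1] M [-0.    0.08  0.03] q1,6 [ 0.73 -0.52]
shift tool mm [-1.  -0.2 67.3] len 67.3 rows 2 turn az -0.09 tilt fix [ 0.02 -0.   -0.  ]
```

Emit:
servo_tool(
  deltas=[
    [0.8,-0.8,-0.2,25,0,0,0],
    [0.8,0,0,20,0,0,0],
    [0.8,0,0,10,0,0,0],
    [0.8,0,0,5,0,0,0],
    [0.8,0,0,5,0,0,0],
    [0.8,0,0,2.5,0,0,0],
    [0.8,0,0,0,0,0,0],
    [0.8,0,0,0,0,0,0],
  ],
)

```text
t: 24.87
eef_pos: [0.4143, 0.1165, 0.1328]
ee_rot: [-3.142, 0.0, -1.353]
force: [-0.5, 0.0, -0.9]
width: 0.0196
gripper_force: 20.0
```

```bash
python3 go.py .4140 .1161 .1005 -1.352
```

```text
t 24.87 pos [0.4143 0.1165 0.1328] rpy [-3.142  0.    -1.353] w 19.6 gf 20.0 F [-0.5  0.  -0.9] M [-0.18  0.58  0.02] q1,6 [ 0.74 -0.52]
shift tool mm [ 0.4  0.4 32.3] len 32.3 rows 1 turn az -0.06 tilt fix [-0.  0. -0.]
```

Emit:
servo_tool(
  deltas=[
    [0.8,0,0,12,0,0,0],
    [0.8,0,0,12,0,0,0],
    [0.8,0,0,6,0,0,0],
    [0.8,0,0,2,0,0,0],
    [0.8,0,0,1.3,0,0,0],
    [0.8,0,0,0,0,0,0],
    [0.8,0,0,0,0,0,0],
  ],
)

```text
t: 25.45
eef_pos: [0.4143, 0.1167, 0.1003]
ee_rot: [3.142, -0.0, -1.352]
force: [-7.0, -1.3, 9.1]
width: 0.0194
gripper_force: 20.0
```

Emit:
servo_tool(
  deltas=[
    [0.27,0,0,0,0,0,0],
    [0.27,0,0,0,0,0,0],
    [0.27,0,0,0,0,0,0],
    [0.27,0,0,-10,0,0,0],
    [0.27,0,0,-30,0,0,0],
    [0.27,0,0,-40,0,0,0],
    [0.27,0,0,-40,0,0,0],
    [0.27,0,0,-40,0,0,0],
    [0.27,40,0,0,0,0,0],
    [0.27,40,0,0,0,0,0],
    [0.27,40,0,0,0,0,0],
    [0.27,40,0,0,0,0,0],
    [0.27,40,0,0,0,0,0],
    [0.27,40,0,0,0,0,0],
    [0.27,40,0,0,0,0,0],
    [0.27,40,0,0,0,0,0],
    [0.27,0,0,0,0,0,0],
  ],
)

```text
t: 26.87
eef_pos: [0.4843, -0.2012, 0.2586]
ee_rot: [3.14, -0.001, -1.357]
force: [0.6, -0.0, -0.8]
width: 0.0318
gripper_force: 0.0
```

Run:
```python
from h import *
from go import go
go()
a=arm.grab_frame('scene');b=arm.grab_frame('top')
import pickle;pickle.dump((a,b),open('f.pkl','wb'))
A=a['color'][150:320,230:450,::-1];B=b['color'][190:310,190:400,::-1]
cv2.imwrite('pics/h1.png',np.hstack([cv2.resize(A,(396,306)),cv2.resize(B,(404,306*1))]))
```

```text
t 26.87 pos [ 0.4843 -0.2012  0.2586] rpy [ 3.140e+00 -1.000e-03 -1.357e+00] w 31.8 gf 0.0 F [ 0.6 -0.  -0.8] M [0.12 0.02 0.01] q1,6 [-0.02  0.23]
shift tool mm [0. 0. 0.] len 0.0 rows 0 turn az 0 tilt fix [ 0.07 -0.07 -0.  ]
```

View pics/h1.png

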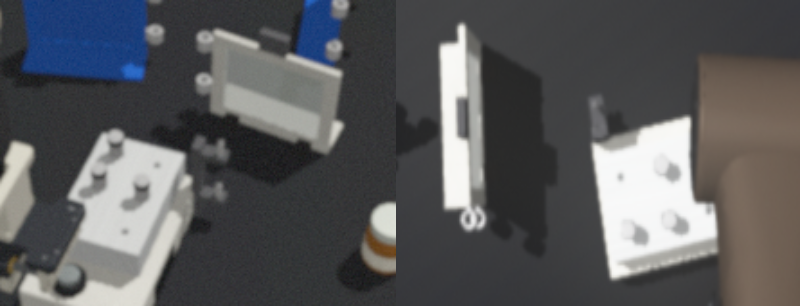

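```bash
cat > gf.py <<'E'
from h import *
import pickle
np.set_printoptions(precision=4,suppress=True)
a,b=pickle.load(open('f.pkl','rb'))
G=np.array([[0,100,135],[0,100,55],[0,90,150],[0,-90,150],[0,0,180]])/1e3
sc=[(343.9,170.8),(343.3,193.9),(349.4,166.7),(419.4,190.0),(383,169)]
tp=[(227.7,275.5),(233.4,275.5),(226.6,271.8),(224,199),(224.3,236.1)]
def res(q,S=(1,1)):
    P=place(q,G);return np.concatenate([S[0]*(proj(a,P)-sc),S[1]*(proj(b,P)-tp)]).ravel()
for S in((1,1),(1,0),(0,1)):
    s=least_squares(res,[.51,.34,1.6],args=(S,),loss='soft_l1');print(S,s.x,res(s.x).reshape(-1,2).round(1).tolist())
    if S==(1,1):q=s.x
B=np.array([[0,90,0],[0,90,150],[0,-90,150],[0,-90,0],[0,90,0]])/1e3
T=np.array([[-6,-20,180],[6,-20,180],[6,20,180],[-6,20,180],[-6,-20,180]])/1e3
t=np.linspace(0,2*np.pi,25)
K=[np.c_[.0105*np.cos(t),.1+.0105*np.sin(t),0*t+z] for z in(.055,.135)]
L=np.array([[0,90,0],[54,90,0],[54,-90,0],[0,-90,0]])/1e3
ims=[]
for f,o in((a,(330,155)),(b,(190,190))):
    k=4.4;h=90
    cr=cv2.resize(f['color'][o[1]:o[1]+h,o[0]:o[0]+h,::-1],None,fx=k,fy=k,interpolation=3)
    for C in[B,T,L]+K:
        p=((proj(f,place(q,C))-o+.5)*k).astype(np.int32);cv2.polylines(cr,[p],False,(0,0,255),1)
    ims.append(cr)
cv2.imwrite('pics/gf.png',np.hstack(ims))
E
python3 gf.py
```

```text
(1, 1) [0.5209 0.3353 1.6577] [[0.2, -0.5], [0.1, 0.0], [-1.4, 0.3], [-1.3, 0.5], [0.3, -0.0], [0.4, -0.2], [-0.7, -0.3], [0.4, -0.5], [-0.2, 1.7], [-0.8, -1.1]]
(1, 0) [0.5215 0.3365 1.6723] [[0.4, -0.3], [0.3, 0.2], [-1.1, 0.4], [-0.7, -0.1], [0.7, -0.2], [0.6, -0.5], [-0.6, -0.6], [0.5, -0.8], [-1.2, 1.4], [-1.3, -1.3]]
(0, 1) [0.5203 0.3346 1.6505] [[0.0, -0.6], [-0.1, -0.1], [-1.6, 0.2], [-1.8, 0.7], [-0.1, 0.1], [0.4, 0.0], [-0.7, -0.1], [0.4, -0.2], [0.3, 1.9], [-0.6, -0.8]]
```

View pics/gf.png

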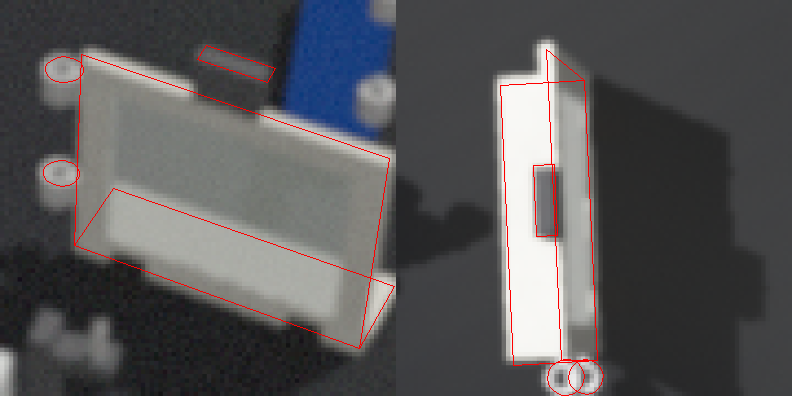

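Emit:
servo_tool(
  deltas=[
    [-0.3,0,0,0,0,0,-6.9],
    [-0.3,0,0,0,0,0,-6.9],
    [-0.3,0,0,0,0,0,-6.9],
    [-0.3,0,0,0,0,0,-6.9],
    [-0.3,0,0,0,0,0,-6.9],
    [-0.3,0,0,0,0,0,-6.9],
    [-0.3,0,0,0,0,0,-6.9],
    [-0.3,0,0,0,0,0,-6.9],
    [-0.3,0,0,0,0,0,-6.9],
    [-0.3,0,0,0,0,0,-6.9],
    [-0.3,0,0,0,0,0,-6.9],
    [-0.3,0,0,0,0,0,-6.7],
    [-0.3,0,0,0,0,0,0],
  ],
)

```text
t: 28.05
eef_pos: [0.4837, -0.1944, 0.2596]
ee_rot: [-3.142, -0.001, 0.096]
force: [-0.7, 0.3, 0.4]
width: 0.0569
gripper_force: 0.0
```

Emit:
servo_tool(
  deltas=[
    [-0.3,5.8,-38,0,0,0,0],
    [-0.3,5.8,-38,0,0,0,0],
    [-0.3,5.8,-38,0,0,0,0],
    [-0.3,5.8,-38,0,0,0,0],
    [-0.3,5.8,-38,0,0,0,0],
    [-0.3,5.8,-38,0,0,0,0],
    [-0.3,5.8,-38,0,0,0,0],
    [-0.3,5.8,-38,0,0,0,0],
    [-0.3,5.8,-38,0,0,0,0],
    [-0.3,5.8,-38,0,0,0,0],
    [-0.3,5.8,-38,0,0,0,0],
    [-0.3,5.8,-38,0,0,0,0],
    [-0.3,5.8,-38,0,0,0,0],
    [-0.3,5.8,-38,0,0,0,0],
    [-0.3,0,0,0,0,0,0],
    [-0.3,0,0,0,0,0,0],
    [-0.3,0,0,0,0,0,0],
    [-0.3,0,0,0,0,0,0],
  ],
)

```text
t: 29.55
eef_pos: [0.5167, 0.3411, 0.2594]
ee_rot: [-3.142, -0.0, 0.087]
force: [-0.4, -0.5, -0.1]
width: 0.0573
gripper_force: 0.0
```

```bash
python3 go.py .521 .3353 .154 .084
python3 - <<'E'
from h import *
f=arm.grab_frame('scene')
import pickle;a,b=pickle.load(open('f.pkl','rb'))
for n,x in(('before',a),('now',f)):
    for q in('knuckle_low','guard'):
        print(n,[(round(r['conf'],2),world(x,r['at']).round(3)) for r in arm.recognise(q,f)] if n=='now' else '')
d=cv2.absdiff(a['color'],f['color'])[165:230,360:425]
print('diff lower panel',cv2.absdiff(a['color'],f['color'])[205:232,365:422].mean(), cv2.absdiff(a['color'],f['color'])[165:205,338:349].mean())
E
```

```text
t 29.55 pos [0.5167 0.3411 0.2594] rpy [-3.142 -0.     0.087] w 57.3 gf 0.0 F [-0.4 -0.5 -0.1] M [-0.16  0.08 -0.03] q1,6 [0.9  0.76]
shift tool mm [  3.8   6.2 105.4] len 105.7 rows 3 turn az 0.2 tilt fix [-0.   -0.01  0.  ]
before 
before 
now [(0.95, array([0.517, 0.331, 0.083])), (0.84, array([0.496, 0.55 , 0.003])), (0.57, array([0.219, 0.328, 0.061])), (0.55, array([0.487, 0.004, 0.059]))]
now [(0.97, array([0.522, 0.334, 0.08 ])), (0.78, array([0.496, 0.554, 0.007])), (0.63, array([0.218, 0.327, 0.059])), (0.4, array([ 0.792, -0.024,  0.049]))]
diff lower panel 2.171106779293914 2.481060606060606
```

Guard hasn't moved. Descend and grip the tab.

Emit:
servo_tool(
  deltas=[
    [-0.3,3.8,6.2,20,0,0,0.2],
    [-0.3,0,0,30,0,0,0],
    [-0.3,0,0,30,0,0,0],
    [-0.3,0,0,17,0,0,0],
    [-0.3,0,0,8.4,0,0,0],
    [-0.3,0,0,0,0,0,0],
    [0.9,0,0,0,0,0,0],
    [0.9,0,0,0,0,0,0],
    [0.9,0,0,0,0,0,0],
    [0.9,0,0,0,0,0,0],
    [0.9,0,0,0,0,0,0],
    [0.9,0,0,0,0,0,0],
    [0.9,0,0,0,0,0,0],
    [0.9,0,0,0,0,0,0],
  ],
  squeeze=15,
)

```text
t: 30.87
eef_pos: [0.5215, 0.3357, 0.1539]
ee_rot: [-3.141, -0.0, 0.085]
force: [-0.6, 1.0, 1.8]
width: 0.012
gripper_force: 15.0
```

Emit:
servo_tool(
  deltas=[
    [1,0,0,0,0,0,0],
    [1,0,0,0,0,0,0],
    [1,0,0,-3,0,0,0],
    [1,0,0,-10,0,0,0],
    [1,0,0,-20,0,0,0],
    [1,0,0,-12,0,0,0],
    [1,0,0,0,0,0,0],
    [1,0,0,0,0,0,0],
    [1,0,0,0,0,0,0],
    [1,0,0,0,0,0,0],
  ],
  squeeze=55,
)

```text
t: 31.7
eef_pos: [0.5209, 0.335, 0.1975]
ee_rot: [3.14, 0.002, 0.085]
force: [-0.9, -0.2, -3.7]
width: 0.012
gripper_force: 55.0
```

```bash
python3 go.py .521 .3353 .20 -1.352
```

```text
t 31.7 pos [0.5209 0.335  0.1975] rpy [3.14e+00 2.00e-03 8.50e-02] w 12.0 gf 55.0 F [-0.9 -0.2 -3.7] M [-0.2   0.12 -0.05] q1,6 [0.89 0.77]
shift tool mm [ 0.1 -0.3 -2.5] len 2.5 rows 1 turn az 82.34 tilt fix [0.07 0.1  0.  ]
```

Emit:
servo_tool(
  deltas=[
    [1,14,16,0,0,0,0],
    [1,13.4,16.4,0,0,0,0],
    [1,0,0,0,0,0,3],
    [1,0,0,0,0,0,6],
    [1,0,0,0,0,0,6],
    [1,0,0,0,0,0,6],
    [1,0,0,0,0,0,6],
    [1,0,0,0,0,0,6],
    [1,0,0,0,0,0,6],
    [1,0,0,0,0,0,6],
    [1,0,0,0,0,0,6],
    [1,0,0,0,0,0,6],
    [1,0,0,0,0,0,6],
    [1,0,0,0,0,0,6],
    [1,0,0,0,0,0,6],
    [1,0,0,0,0,0,4.3],
    [1,0,0,0,0,0,3],
    [1,0,0,0,0,0,0],
    [1,0,0,0,0,0,0],
  ],
)

```text
t: 33.28
eef_pos: [0.5512, 0.3054, 0.1979]
ee_rot: [3.14, -0.001, -1.349]
force: [0.7, 0.6, -3.5]
width: 0.0119
gripper_force: 55.0
```

```bash
python3 go.py .5805 .3085 .1975 -1.352
```

```text
t 33.28 pos [0.5512 0.3054 0.1979] rpy [ 3.140e+00 -1.000e-03 -1.349e+00] w 11.9 gf 55.0 F [ 0.7  0.6 -3.5] M [-0.01  0.1  -0.04] q1,6 [ 0.82 -0.59]
shift tool mm [  3.4 -29.2   0.3] len 29.4 rows 1 turn az 0.16 tilt fix [ 0.08 -0.04 -0.  ]
```

Emit:
servo_tool(
  deltas=[
    [1,0,-15,0,0,0,0.2],
    [1,0,-14,0,0,0,0],
    [1,18,0,0,0,0,0],
    [1,30,0,0,0,0,0],
    [1,30,0,0,0,0,0],
    [1,30,0,0,0,0,0],
    [1,30,0,0,0,0,0],
    [1,30,0,0,0,0,0],
    [1,30,0,0,0,0,0],
    [1,25,0,0,0,0,0],
    [1,13,0,0,0,0,0],
    [1,0,0,0,0,0,0],
    [1,0,0,0,0,0,0],
    [1,0,0,0,0,0,0],
    [1,0,0,0,0,0,0],
  ],
)

```text
t: 34.53
eef_pos: [0.6304, 0.0822, 0.1986]
ee_rot: [3.141, 0.0, -1.353]
force: [0.8, 0.4, -3.5]
width: 0.0113
gripper_force: 55.0
```

```bash
cat > gm.py <<'E'
from h import *
from go import go
import sys,pickle
go(.5619,.0657,.164,-1.352)
s=arm.get_state();p=np.array(s['eef_pos']);yaw=s['ee_rot'][2]+np.pi/2
a=arm.grab_frame('scene');b=arm.grab_frame('top');pickle.dump((a,b),open('f.pkl','wb'))
q=[p[0],p[1],yaw];z0=p[2]-.154
t=np.linspace(0,2*np.pi,25)
hq=[.4605,.038,.219]
D=[(q,np.array([[0,90,0],[0,90,150],[0,-90,150],[0,-90,0],[0,90,0]])/1e3+[0,0,z0])]
D+=[(q,np.c_[.0105*np.cos(t),.1+.0105*np.sin(t),0*t+z+z0]) for z in(.055,.135)]
D+=[(hq,np.array([[105,105,z0],[105,105,z0+26]])/1e3) for z0 in(45,125)]
ims=[]
for f in(a,b):
    o=(proj(f,place(q,[-.03,.05,.08]))[0]-50).astype(int);k=4;h=100
    cr=cv2.resize(f['color'][o[1]:o[1]+h,o[0]:o[0]+h,::-1],None,fx=k,fy=k,interpolation=3)
    for Q,C in D:
        pp=((proj(f,place(Q,C))-o+.5)*k).astype(np.int32);cv2.polylines(cr,[pp],False,(0,0,255),1)
    ims.append(cr)
cv2.imwrite('pics/'+sys.argv[1],np.hstack(ims))
E
python3 gm.py gm1.png
```

```text
t 34.53 pos [0.6304 0.0822 0.1986] rpy [ 3.141  0.    -1.353] w 11.3 gf 55.0 F [ 0.8  0.4 -3.5] M [ 0.    0.13 -0.  ] q1,6 [ 0.44 -0.22]
shift tool mm [ 1.4 70.4 34.6] len 78.5 rows 2 turn az -0.07 tilt fix [0.01 0.01 0.  ]
```

View pics/gm1.png

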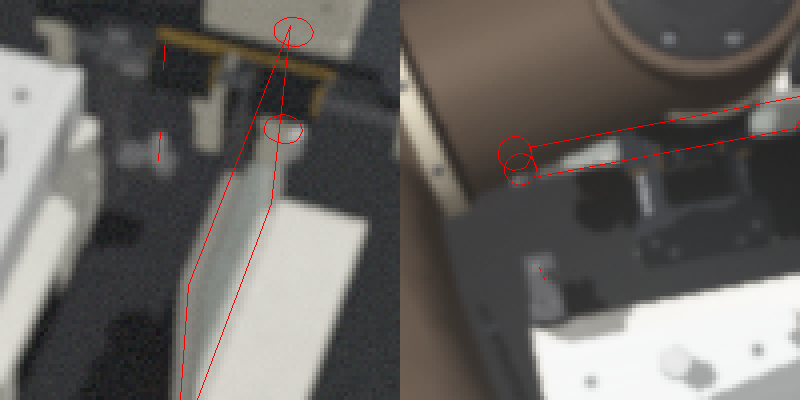

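```bash
cat > zz.py <<'E'
from h import *
import pickle,sys
a,b=pickle.load(open('f.pkl','rb'))
s=arm.get_state();p=np.array(s['eef_pos']);q=[p[0],p[1],s['ee_rot'][2]+np.pi/2];z0=p[2]-.154
hq=[.4605,.038,.219];k=12;h=32;ims=[]
t=np.linspace(0,2*np.pi,25)
ring=lambda z:np.c_[.0105*np.cos(t),.1+.0105*np.sin(t),0*t+z+z0]
pin=lambda z:np.array([[105,105,z],[105,105,z+26]])/1e3
for f,c3,Cs in((a,place(q,[0,.1,.055+z0]),[(q,ring(.055)),(q,ring(.035))]),(a,place(hq,[.105,.105,.09]),[(hq,pin(45)),(hq,pin(125))])):
    o=(proj(f,c3)[0]-h/2).astype(int)
    cr=cv2.resize(f['color'][o[1]:o[1]+h,o[0]:o[0]+h,::-1],None,fx=k,fy=k,interpolation=3)
    cr=cv2.convertScaleAbs(cr,alpha=1.3)
    for Q,C in Cs: cv2.polylines(cr,[((proj(f,place(Q,C))-o+.5)*k).astype(np.int32)],False,(0,0,255),1)
    ims.append(cr);print(o)
cv2.imwrite('pics/'+sys.argv[1],np.hstack(ims))
E
python3 zz.py zz1.png
```

```text
[366 233]
[335 229]
```

View pics/zz1.png

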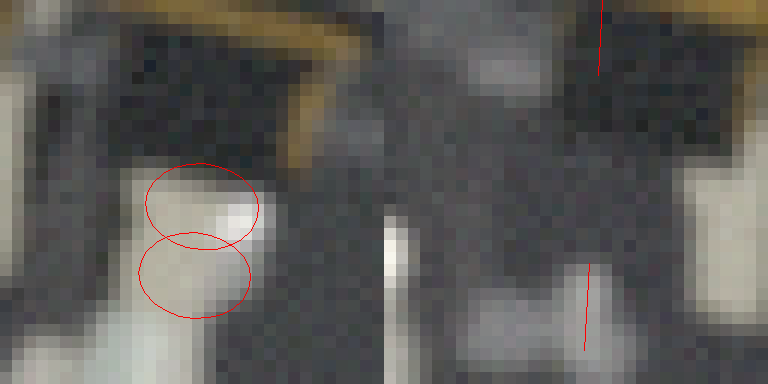

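Emit:
servo_tool(
  deltas=[
    [1,1.4,12,0,0,0,0],
    [1,0,20,0,0,0,0],
    [1,0,20,0,0,0,0],
    [1,0,12,0,0,0,0],
    [1,0,7,0,0,0,0],
    [1,0,0,0,0,0,0],
    [1,0,0,0,0,0,0],
    [1,0,0,0,0,0,0],
  ],
)

```text
t: 35.3
eef_pos: [0.5624, 0.0653, 0.199]
ee_rot: [-3.141, -0.0, -1.354]
force: [-0.6, -0.2, -3.6]
width: 0.0118
gripper_force: 55.0
```

```bash
python3 gm.py gm2.png; python3 zz.py zz2.png
```

```text
t 35.3 pos [0.5624 0.0653 0.199 ] rpy [-3.141 -0.    -1.354] w 11.8 gf 55.0 F [-0.6 -0.2 -3.6] M [-0.03  0.14 -0.02] q1,6 [ 0.46 -0.24]
shift tool mm [-0.5  0.4 35. ] len 35.0 rows 1 turn az -0.11 tilt fix [-0.05 -0.    0.  ]
[336 226]
[335 229]
```

View pics/zz2.png

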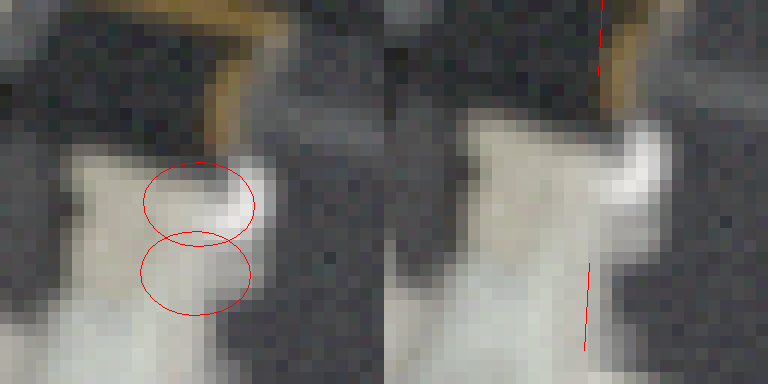

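Emit:
servo_tool(
  deltas=[
    [1,0.5,1,0,0,0,0],
    [1,0,0,4,0,0,0],
    [1,0,0,4,0,0,0],
    [1,0,0,3,0,0,0],
    [1,0,0,2,0,0,0],
    [1,0,0,0,0,0,0],
    [1,0,0,0,0,0,0],
  ],
)

```text
t: 35.98
eef_pos: [0.5606, 0.064, 0.1856]
ee_rot: [3.141, -0.0, -1.354]
force: [-0.3, 0.7, -3.2]
width: 0.0118
gripper_force: 55.0
```

```bash
python3 go.py .5619 .0657 .164 -1.352
```

```text
t 35.98 pos [0.5606 0.064  0.1856] rpy [ 3.141 -0.    -1.354] w 11.8 gf 55.0 F [-0.3  0.7 -3.2] M [-0.03  0.2   0.03] q1,6 [ 0.46 -0.24]
shift tool mm [-1.4 -1.7 21.6] len 21.7 rows 1 turn az -0.14 tilt fix [ 0.02 -0.01 -0.  ]
```

Emit:
servo_tool(
  deltas=[
    [1,0,0,3,0,0,0],
    [1,0,0,3,0,0,0],
    [1,0,0,0,0,0,0],
    [1,0,0,0,0,0,0],
  ],
)

```text
t: 36.32
eef_pos: [0.5605, 0.0639, 0.1795]
ee_rot: [3.141, -0.0, -1.355]
force: [0.3, -1.4, -4.4]
width: 0.0115
gripper_force: 55.0
```

```bash
python3 go.py .5619 .0657 .164 -1.352
```

```text
t 36.32 pos [0.5605 0.0639 0.1795] rpy [ 3.141 -0.    -1.355] w 11.5 gf 55.0 F [ 0.3 -1.4 -4.4] M [-0.56 -0.07 -0.01] q1,6 [ 0.46 -0.24]
shift tool mm [-1.5 -1.7 15.5] len 15.7 rows 1 turn az -0.15 tilt fix [ 0.02 -0.01 -0.  ]
```

Emit:
servo_tool(
  deltas=[
    [1,0,0,3,0,0,0],
    [1,0,0,3,0,0,0],
    [1,0,0,3,0,0,0],
    [1,0,0,2,0,0,0],
    [1,0,0,0,0,0,0],
    [1,0,0,0,0,0,0],
  ],
)

```text
t: 36.82
eef_pos: [0.5605, 0.0639, 0.1684]
ee_rot: [3.141, -0.0, -1.355]
force: [0.6, -3.3, -4.9]
width: 0.0115
gripper_force: 55.0
```

```bash
python3 go.py .5619 .0657 .164 -1.352
```

```text
t 36.82 pos [0.5605 0.0639 0.1684] rpy [ 3.141 -0.    -1.355] w 11.5 gf 55.0 F [ 0.6 -3.3 -4.9] M [-1.57 -0.31 -0.01] q1,6 [ 0.46 -0.24]
shift tool mm [-1.4 -1.8  4.4] len 5.0 rows 1 turn az -0.15 tilt fix [ 0.03 -0.01 -0.  ]
```

Emit:
servo_tool(
  deltas=[
    [1,0.6,0,1.5,0,0,0],
    [1,0,0,1.5,0,0,0],
    [1,0,0,1,0,0,0],
    [1,0,0,0.5,0,0,0],
    [1,0,0,0,0,0,0],
    [1,0,0,0,0,0,0],
  ],
)

```text
t: 37.32
eef_pos: [0.5607, 0.0637, 0.1641]
ee_rot: [3.141, 0.0, -1.354]
force: [0.8, -1.2, -3.4]
width: 0.0115
gripper_force: 55.0
```

```bash
python3 go.py .5619 .0657 .164 -1.352
```

```text
t 37.32 pos [0.5607 0.0637 0.1641] rpy [ 3.141  0.    -1.354] w 11.5 gf 55.0 F [ 0.8 -1.2 -3.4] M [-0.47  0.02 -0.06] q1,6 [ 0.46 -0.24]
shift tool mm [-1.7 -1.6  0.1] len 2.4 rows 1 turn az -0.14 tilt fix [0.01 0.01 0.  ]
```

Emit:
servo_tool(
  deltas=[
    [1,0,0,1,0,0,0],
    [1,0,0,0.6,0,0,0],
    [1,0,0,0,0,0,0],
    [1,0,0,0,0,0,0],
    [1,0,0,0,0,0,0],
  ],
)

```text
t: 37.73
eef_pos: [0.5612, 0.0634, 0.1635]
ee_rot: [-3.14, -0.0, -1.354]
force: [-0.4, -3.0, 5.5]
width: 0.0121
gripper_force: 55.0
```

```bash
python3 go.py .5619 .0657 .164 -1.352
```

```text
t 37.73 pos [0.5612 0.0634 0.1635] rpy [-3.14  -0.    -1.354] w 12.1 gf 55.0 F [-0.4 -3.   5.5] M [-1.02  0.61  0.1 ] q1,6 [ 0.46 -0.24]
shift tool mm [-2.1 -1.2 -0.5] len 2.5 rows 1 turn az -0.13 tilt fix [-0.07 -0.02  0.  ]
```

Emit:
servo_tool(
  deltas=[
    [1,0,0,-0.6,0,0,0],
    [1,0,0,0,0,0,0],
    [1,0,0,0,0,0,0],
  ],
  squeeze=5,
)

```text
t: 37.98
eef_pos: [0.5611, 0.0634, 0.1635]
ee_rot: [-3.141, -0.0, -1.354]
force: [0.1, -4.1, 3.4]
width: 0.0117
gripper_force: 5.0
```

Emit:
servo_tool(
  deltas=[
    [0.6,0,0,0,0,0,0],
    [0.4,0,0,0,0,0,0],
    [0.2,0,0,0,0,0,0],
    [0.1,0,0,0,0,0,0],
    [0.1,0,0,0,0,0,0],
    [0.1,0,0,-20,0,0,0],
    [0.1,0,0,-40,0,0,0],
    [0.1,0,0,-40,0,0,0],
    [0.1,0,0,0,0,0,0],
    [0.1,0,0,0,0,0,0],
  ],
)

```text
t: 38.82
eef_pos: [0.562, 0.0641, 0.2662]
ee_rot: [-3.136, 0.001, -1.354]
force: [-1.1, -0.4, -2.0]
width: 0.0394
gripper_force: 0.0
```

```bash
cat > fin.py <<'E'
from h import *
import pickle,sys
a=arm.grab_frame('scene');b=arm.grab_frame('top');pickle.dump((a,b),open('f.pkl','wb'))
hq=[.4605,.038,.219];gq=[.5619,.0657,.219];z0=.01
D=[(gq,np.array([[0,90,0],[0,90,150],[0,-90,150],[0,-90,0],[54,-90,0],[54,90,0],[0,90,0]])/1e3+[0,0,z0])]
ims=[]
for f in(a,b):
    o=(proj(f,place(hq,[.05,0,.05]))[0]-[50,50]).astype(int);k=4;h=100
    cr=cv2.resize(f['color'][o[1]:o[1]+h,o[0]:o[0]+h,::-1],None,fx=k,fy=k,interpolation=3)
    for Q,C in D: cv2.polylines(cr,[((proj(f,place(Q,C))-o+.5)*k).astype(np.int32)],False,(0,0,255),1)
    ims.append(cr)
cv2.imwrite('pics/'+sys.argv[1],np.hstack(ims))
for n,f in(('s',a),('t',b)):
    for q in('start_top',):
        for r in arm.recognise(q,f): print(n,q,round(r['conf'],2),world(f,r['at']).round(4))
E
python3 fin.py fin1.png; python3 go.py .45 -.05 .2 -1.352
python3 - <<'E'
import sys
sys.path.insert(0,'.')
from h import *
# button in first top picture: crop C centre (378,201)/4+(280,215); scene0 (268,304) guess
im=cv2.imread('pics/top0.png');f=arm.grab_frame('top')
hq=np.array([.4605,.038,.219])
for z in(.06,.07,.08):
    P=atz(f,(280+378/4,215+201/4),z);c,s=np.cos(.219),np.sin(.219);d=P[:2]-hq[:2];print(z,P.round(4),'heater',(c*d[0]+s*d[1]).round(4),(-s*d[0]+c*d[1]).round(4))
E
```

```text
s start_top 0.59 [ 0.461  -0.0568  0.0713]
t start_top 0.62 [ 0.462  -0.0524  0.0726]
t start_top 0.6 [0.4501 0.036  0.0949]
t start_top 0.54 [ 0.4743 -0.3477  0.0499]
t 39.02 pos [0.5601 0.0634 0.2621] rpy [ 3.14  -0.    -1.355] w 39.5 gf 0.0 F [ 0.3  0.  -0.2] M [-0.01  0.13  0.  ] q1,6 [ 0.46 -0.24]
shift tool mm [ 87.1 131.7  62.3] len 169.8 rows 5 turn az -0.15 tilt fix [ 0.12 -0.01 -0.  ]
0.06 [ 0.4594 -0.0556  0.06  ] heater -0.0214 -0.0911
0.07 [ 0.4592 -0.0544  0.07  ] heater -0.0214 -0.0899
0.08 [ 0.459  -0.0533  0.08  ] heater -0.0213 -0.0888
```

View pics/fin1.png

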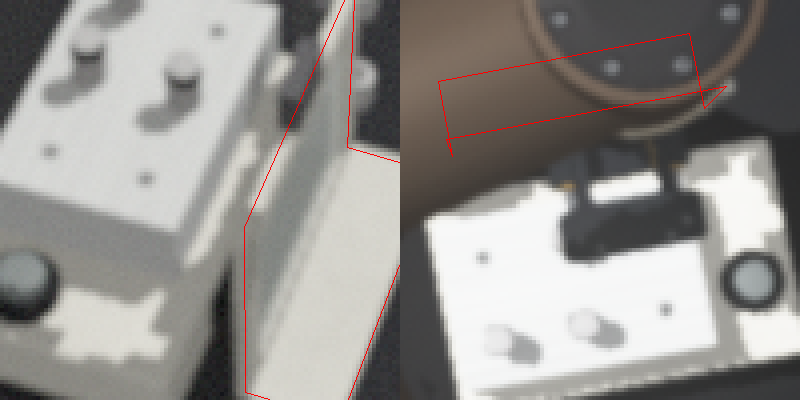

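Emit:
servo_tool(
  deltas=[
    [1,23.4,30.8,0,0,0,0],
    [1,23.4,30.8,0,0,0,0],
    [1,23.4,30.8,0,0,0,0],
    [1,23.4,30.8,0,0,0,0],
    [1,0,0,35,0,0,0],
    [1,0,0,40,0,0,0],
    [1,0,0,40,0,0,0],
    [1,0,0,40,0,0,0],
    [1,0,0,17,0,0,0],
    [1,0,0,5,0,0,0],
    [1,0,0,0,0,0,0],
    [1,0,0,0,0,0,0],
    [1,0,0,0,0,0,0],
  ],
)

```text
t: 40.15
eef_pos: [0.4617, -0.0541, 0.0877]
ee_rot: [-3.139, -0.0, -1.354]
force: [0.5, 0.8, -0.3]
width: 0.0004
gripper_force: 0.0
```

```bash
python3 go.py .460 -.0545 .075 -1.352;python3 - <<'E'
from h import *
import pickle
a,b=pickle.load(open('f.pkl','rb'))
# button centre from both views: bright-grey cap inside dark ring -> dark blob incl cap
for f,n in((a,'s'),(b,'t')):
    g=cv2.cvtColor(f['color'],cv2.COLOR_RGB2GRAY)
    c=proj(f,[[.461,-.0545,.070]])[0];u,v=c.astype(int);h=12
    p=g[v-h:v+h,u-h:u+h];m=(p<95).astype(np.uint8)
    k,l,st,ce=cv2.connectedComponentsWithStats(m)
    for i in range(1,k):
        if st[i,4]>15:print(n,st[i],ce[i]+[u-h,v-h])
    print(c)
E
```

```text
t 40.15 pos [ 0.4617 -0.0541  0.0877] rpy [-3.139 -0.    -1.354] w 0.4 gf 0.0 F [ 0.5  0.8 -0.3] M [0.01 0.06 0.01] q1,6 [ 0.31 -0.09]
shift tool mm [ 0.1  1.8 12.7] len 12.8 rows 1 turn az -0.12 tilt fix [-0.14 -0.01  0.  ]
s [  3  10  19  14 133] [268.01503759 307.72932331]
[268.1085271  301.76975511]
t [21  0  3 16 32] [384.34375 257.78125]
t [ 4  6 16 14 93] [373.83870968 265.08602151]
[374.53829963 264.57863214]
```

Emit:
servo_tool(
  deltas=[
    [1,0,1,4,0,0,0],
    [1,0,0,4,0,0,0],
    [1,0,0,3,0,0,0],
    [1,0,0,0,0,0,0],
    [1,0,0,0,0,0,0],
  ],
)

```text
t: 40.57
eef_pos: [0.4595, -0.0546, 0.0752]
ee_rot: [3.141, -0.0, -1.354]
force: [1.0, -0.7, -0.1]
width: 0.0009
gripper_force: 0.0
```

Emit:
servo_tool(
  deltas=[
    [1,0,0,2,0,0,0],
    [1,0,0,0,0,0,0],
    [1,0,0,0,0,0,0],
  ],
)

```text
t: 40.82
eef_pos: [0.4595, -0.0546, 0.0732]
ee_rot: [3.141, -0.0, -1.354]
force: [0.5, 0.6, 0.5]
width: 0.0008
gripper_force: 0.0
```

Emit:
servo_tool(
  deltas=[
    [1,0,0,2,0,0,0],
    [1,0,0,0,0,0,0],
    [1,0,0,0,0,0,0],
  ],
)

```text
t: 41.07
eef_pos: [0.4598, -0.0545, 0.0713]
ee_rot: [-3.141, -0.0, -1.354]
force: [0.4, 0.1, 1.9]
width: 0.0008
gripper_force: 0.9
```

Contact near 72 mm; go on down.

Emit:
servo_tool(
  deltas=[
    [1,0,0,2,0,0,0],
    [1,0,0,0,0,0,0],
    [1,0,0,0,0,0,0],
  ],
)

```text
t: 41.32
eef_pos: [0.4598, -0.0545, 0.0693]
ee_rot: [-3.141, -0.0, -1.354]
force: [0.8, 0.3, 2.5]
width: 0.0005
gripper_force: 1.5
```

Emit:
servo_tool(
  deltas=[
    [1,0,0,2,0,0,0],
    [1,0,0,0,0,0,0],
    [1,0,0,0,0,0,0],
  ],
)

```text
t: 41.57
eef_pos: [0.4598, -0.0545, 0.0673]
ee_rot: [-3.141, -0.0, -1.354]
force: [-0.3, 0.3, 3.8]
width: 0.0009
gripper_force: 2.1
```

Emit:
servo_tool(
  deltas=[
    [1,0,0,1.5,0,0,0],
    [1,0,0,0,0,0,0],
    [1,0,0,0,0,0,0],
  ],
)

```text
t: 41.82
eef_pos: [0.4598, -0.0545, 0.0662]
ee_rot: [-3.141, -0.0, -1.354]
force: [-1.6, 1.4, 9.0]
width: 0.0001
gripper_force: 4.7
```

Emit:
servo_tool(
  deltas=[
    [1,0,0,1,0,0,0],
    [1,0,0,0,0,0,0],
    [1,0,0,0,0,0,0],
    [1,0,0,0,0,0,0],
  ],
)

```text
t: 42.15
eef_pos: [0.4599, -0.0546, 0.066]
ee_rot: [-3.141, -0.0, -1.354]
force: [-5.3, 1.4, 21.0]
width: 0.0007
gripper_force: 10.0
```

Emit:
servo_tool(
  deltas=[
    [1,0,0,-5,0,0,0],
    [1,0,0,-20,0,0,0],
    [1,0,0,-40,0,0,0],
    [1,0,0,-40,0,0,0],
    [1,0,0,-40,0,0,0],
    [1,40,0,-20,0,0,0],
    [1,40,0,0,0,0,0],
    [1,40,0,0,0,0,0],
    [1,40,0,0,0,0,0],
    [1,40,0,0,0,0,0],
    [1,0,0,0,0,0,0],
    [1,0,0,0,0,0,0],
  ],
)

```text
t: 43.15
eef_pos: [0.5011, -0.249, 0.2267]
ee_rot: [3.139, 0.001, -1.359]
force: [0.7, 1.0, -0.5]
width: 0.0006
gripper_force: 0.0
```

```bash
python3 go.py; python3 fin.py fin2.png
```

```text
t 43.15 pos [ 0.5011 -0.249   0.2267] rpy [ 3.139e+00  1.000e-03 -1.359e+00] w 0.6 gf 0.0 F [ 0.7  1.  -0.5] M [ 0.08  0.17 -0.01] q1,6 [-0.11  0.32]
shift tool mm [0. 0. 0.] len 0.0 rows 0 turn az 0 tilt fix [0.15 0.08 0.  ]
s start_top 0.7 [ 0.4909 -0.3616  0.0529]
s start_top 0.44 [ 0.4667 -0.0479  0.0723]
s start_top 0.27 [0.5773 0.0561 0.0167]
t start_top 0.16 [0.5789 0.0693 0.0163]
```

View pics/fin2.png

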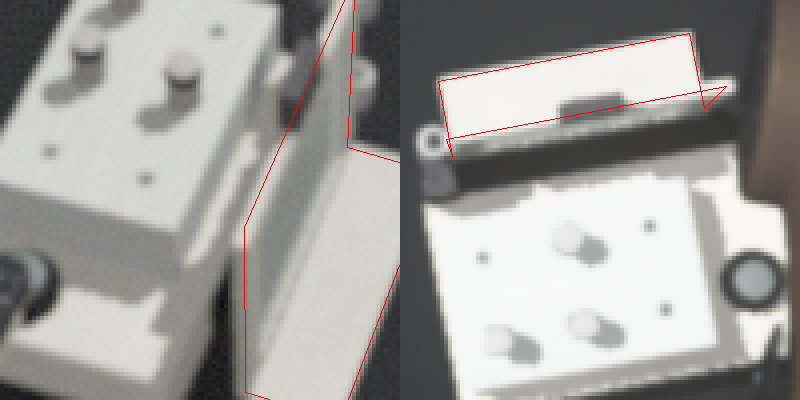

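```bash
python3 -c "
from station import arm
print(arm.job_done())"
```

```text
the job is handed in; nothing more can be done
None
```

I handed the job in at about 43 s of the 210 s limit: all three loggers are home in wells 1, 2 and 4, the guard hangs shut on both pins, and the start button was pressed to its stop and released. I never touched the jar, tip box or beaker.

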